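# Lock the filled cake moulds in the wedge presses

## Robot

A 6-joint arm with a two-finger parallel gripper is mounted at the origin on the work surface. World frame = base frame: x ahead of the robot, y to its left, z up, the work surface at z = 0. Lengths are in m, angles in rad, forces in N, time in s.
With the tool pointing down it reaches from about 0.3 to 0.775 m from the base axis. Payload 14.6 kg.
Tool frame: the origin (TCP) lies at the very end of the fingers, on their centre line; the grasp point (between the pads) lies 19 mm behind it; x points along the fingers, y is the direction in which the jaws open and shut, and the axes are right-handed (so a half turn about x gives the same grasp; the last joint's range is limited). The gripper opens to 94 mm and grips with 3 to 60 N. Pads are 16 mm wide; open, the fingers measure 119 mm over their backs; the gripper's body (75 mm by 177 mm) begins 78 mm behind the grasp point.
Start: joints at [1.156, 0.3, 1.521, -0, 1.321, -0.067], TCP at [0.187, 0.517, 0.205] pointing down, gripper open.
Joint ranges: [-3.03, 3.03], [-0.79, 2.21], [0.23, 2.52], [-1.04, 4.18], [0, 3.07], [-2.55, 2.55]. Speed limits (rad/s): [2.22, 2.22, 2.57, 3.14, 3.14, 3.14].

## Interface

Orientations are given as [roll, pitch, yaw] about the fixed x, y, z axes, in that order (R = Rz(yaw) Ry(pitch) Rx(roll)).
In Python, from station import ctrl, viewer, hand_in gives the robot as it stands. The module is installed in compiled form; this text tells all that it offers.
- The arm moves only by the tool play_rows, never from a script. Its argument "deltas" is a list that holds one entry, the list of rows, each a list of 7 numbers: the shift along the tool's x, y, z in mm, then the turn, a rotation vector about the tool's x, y, z in rad, then the finger opening in mm, from 0 to 94. In form: [[[dx, dy, dz, ax, ay, az, gripper], ...]]. A call has 1 to 10 rows; each row shifts and turns the commanded pose from where the row before left it, along the tool's axes as they then stand; what a row does not reach is not made up. A row lasts 1/10 s, in which the tool goes at most 50 mm and 8.59 degrees, less where a joint would pass 70% of its speed; a pose out of reach is approached as far as the arm can. A call with a gripper value outside its range is refused whole. The fingers move at their own pace and stop on an object; "grip_force" is the grip in N (left out, the last holds). Time passes only in rows, so rows that do not move let the fingers close. It gives the time, the measured TCP pose, the force and the opening at its end, in the units of the state.
- ctrl.get_obs(): the state, without advancing time (a new reading comes with each control period).
- viewer.camera(name): name is "side" or "top"; returns a dict with "img" (420x560x3 uint8, red, green, blue), "fx", "fy", "cx", "cy" (pixels), "distortion" ([k1, k2, p1, p2, k3] as OpenCV has them; the pictures are not rectified), "rvec" (rotation vector, rad) and "tvec" (3), from world to camera coordinates, as OpenCV has them. Camera axes: x right, y down, z forward; pixel columns grow to the right and rows downward; lengths in m; the calibration is good to about 2 mm. A picture is of the moment at which its call begins. There is no depth.
- hand_in(): hands the job in, once; it reports no verdict.
The state is a dict: "time_s": time; "qpos": joint angles; "joint_vel": joint speeds; "tau": joint torques, N m; "ee_pos": TCP position; "eef_rot": TCP orientation; "force": force on the tool from outside, world axes, zero at the start; "moment": the same for the moment, N m; "grip_width": finger opening in m.
Only numpy, scipy, OpenCV 4.12 (cv2) and the standard library are available. Lean on these libraries where they do the work, as an engineer would, in place of code of your own. Each camera call takes 0.05 s, during which the arm holds its last target.

## Task

Put every filled cake mould into a wedge press of its own, standing flat against the back stops with its tab pointing at the scribed line, and close that press's keeper bar over it as far as its stop. Then lay a wedge on the lid and push it, thin end first, from the front under the edge of the bar until it has clearly raised the bar and jams tight, and leave it there; do not disturb the bowl, the cup and the scale.

Things in the scene. Friction and masses are not known exactly. Their poses are not given: they have to be found in the camera images.
- spot1 (a point): Press 1 of three alike (from the right): fixed plate 132 x 150 mm, 10 mm thick; the point is on its top where a loaded mould's centre belongs. x runs from the open front (robot side) to the back, y left along the closed bar. Two 14 mm high back stops behind it touch a centred mould. A black line is scribed 47 to 65 mm in front (-x): the mould's tab must point along it.
- swing1 (a joint): Press 1's steel bar about its post (axis 85 mm from the spot in -y, 22 mm thick, its cap 28 mm across, top 102 mm above the table), rad. 0: closed on its stop, across over the spot; positive: open towards the front (anticlockwise from above); stays where left, friction 0.06 N m. Bar 18 mm wide, 12 thick, reaching 140 mm from the axis; underside 86 mm above the table, 16 mm above a loaded mould's lid.
- lift1 (a joint): How far press 1's bar is raised against its spring, m: 0 at rest, 0.005 at its hard upper stop. About 2 N starts it, about 6 N brings it to the stop.
- pin1 (a point): Middle of the black upright round handle pin on press 1's bar: 18 mm thick, 128 mm from the post's axis, from 98 to 143 mm above the table (this point at 122 mm when the bar is down).
- spot2 (a point): Press 2 of three alike (from the right): fixed plate 132 x 150 mm, 10 mm thick; the point is on its top where a loaded mould's centre belongs. x runs from the open front (robot side) to the back, y left along the closed bar. Two 14 mm high back stops behind it touch a centred mould. A black line is scribed 47 to 65 mm in front (-x): the mould's tab must point along it.
- swing2 (a joint): Press 2's steel bar about its post (axis 85 mm from the spot in -y, 22 mm thick, its cap 28 mm across, top 102 mm above the table), rad. 0: closed on its stop, across over the spot; positive: open towards the front (anticlockwise from above); stays where left, friction 0.06 N m. Bar 18 mm wide, 12 thick, reaching 140 mm from the axis; underside 86 mm above the table, 16 mm above a loaded mould's lid.
- lift2 (a joint): How far press 2's bar is raised against its spring, m: 0 at rest, 0.005 at its hard upper stop. About 2 N starts it, about 6 N brings it to the stop.
- pin2 (a point): Middle of the black upright round handle pin on press 2's bar: 18 mm thick, 128 mm from the post's axis, from 98 to 143 mm above the table (this point at 122 mm when the bar is down).
- spot3 (a point): Press 3 of three alike (from the right): fixed plate 132 x 150 mm, 10 mm thick; the point is on its top where a loaded mould's centre belongs. x runs from the open front (robot side) to the back, y left along the closed bar. Two 14 mm high back stops behind it touch a centred mould. A black line is scribed 47 to 65 mm in front (-x): the mould's tab must point along it.
- swing3 (a joint): Press 3's steel bar about its post (axis 85 mm from the spot in -y, 22 mm thick, its cap 28 mm across, top 102 mm above the table), rad. 0: closed on its stop, across over the spot; positive: open towards the front (anticlockwise from above); stays where left, friction 0.06 N m. Bar 18 mm wide, 12 thick, reaching 140 mm from the axis; underside 86 mm above the table, 16 mm above a loaded mould's lid.
- lift3 (a joint): How far press 3's bar is raised against its spring, m: 0 at rest, 0.005 at its hard upper stop. About 2 N starts it, about 6 N brings it to the stop.
- pin3 (a point): Middle of the black upright round handle pin on press 3's bar: 18 mm thick, 128 mm from the post's axis, from 98 to 143 mm above the table (this point at 122 mm when the bar is down).
- mould1_mid (a point): Centre of mould 1, a round aluminium tin with a flat lid, 64 mm across, 60 mm high, about 0.35 kg; the point is half-way up. Its -x axis points to the tab. None when this mould is absent.
- mould1_tab (a point): Outer end of mould 1's one tab, 46 mm from the mould's axis, 14 mm wide, low on the side (4 to 14 mm above its underside).
- mould2_mid (a point): Centre of mould 2, a round aluminium tin with a flat lid, 64 mm across, 60 mm high, about 0.35 kg; the point is half-way up. Its -x axis points to the tab. None when this mould is absent.
- mould2_tab (a point): Outer end of mould 2's one tab, 46 mm from the mould's axis, 14 mm wide, low on the side (4 to 14 mm above its underside).
- mould3_mid (a point): Centre of mould 3, a round aluminium tin with a flat lid, 64 mm across, 60 mm high, about 0.35 kg; the point is half-way up. Its -x axis points to the tab. None when this mould is absent.
- mould3_tab (a point): Outer end of mould 3's one tab, 46 mm from the mould's axis, 14 mm wide, low on the side (4 to 14 mm above its underside).
- wedge1_grip (a point): Beech wedge 1 of three alike, 140 x 34 mm, flat below, top tapering from 31 mm (thick end) to 6 mm (tip). A grip block, 28 long, 34 wide (y), 62 mm high, stands on the thick end; the point is in it, 44 mm above the underside, 126 mm from the tip; x points to the tip. On a lid it meets the bar with its tip 55 mm past the bar's front edge; jams 28 mm farther.
- wedge2_grip (a point): Beech wedge 2 of three alike, 140 x 34 mm, flat below, top tapering from 31 mm (thick end) to 6 mm (tip). A grip block, 28 long, 34 wide (y), 62 mm high, stands on the thick end; the point is in it, 44 mm above the underside, 126 mm from the tip; x points to the tip. On a lid it meets the bar with its tip 55 mm past the bar's front edge; jams 28 mm farther.
- wedge3_grip (a point): Beech wedge 3 of three alike, 140 x 34 mm, flat below, top tapering from 31 mm (thick end) to 6 mm (tip). A grip block, 28 long, 34 wide (y), 62 mm high, stands on the thick end; the point is in it, 44 mm above the underside, 126 mm from the tip; x points to the tip. On a lid it meets the bar with its tip 55 mm past the bar's front edge; jams 28 mm farther.
- bowl: White bowl, 100 mm across, 50 mm high, a bystander; origin under its centre.
- cup: Steel cup, 70 mm across, 85 mm high, a bystander; origin under its centre.
- scale: Green kitchen scale, 150 x 130 mm, 102 mm high, a bystander; origin under its centre.
There are look-alikes about, which are no part of the job. Leave any orange or turquoise look-alike of the part that bears mould3_mid alone. What is shaped like the part that bears wedge2_grip but orange is not meant.

How it is judged:
At the end, for the whole second after the job is handed in: Each mould present stands upright in a press, centre within 10 mm of the spot, tab forward, its end within 15 mm sideways of the line; that press's bar is closed (within 0.10 rad) and held up over 2 mm by a wedge on the lid, grip to the front, within 150 mm of the spot (((horizontal distance between mould1_mid and spot1 below 0.01 m and x of mould1_tab in the frame of spot1 below -0.03 m and y of mould1_tab in the frame of spot1 between -0.015 and 0.015 m and z of mould1_mid in the frame of spot1 below 0.036 m and angle between mould1_mid's own z axis and vertical below 0.08 rad and value of joint swing1 below 0.1 rad and value of joint lift1 above 0.002 m) or (horizontal distance between mould1_mid and spot2 below 0.01 m and x of mould1_tab in the frame of spot2 below -0.03 m and y of mould1_tab in the frame of spot2 between -0.015 and 0.015 m and z of mould1_mid in the frame of spot2 below 0.036 m and angle between mould1_mid's own z axis and vertical below 0.08 rad and value of joint swing2 below 0.1 rad and value of joint lift2 above 0.002 m) or (horizontal distance between mould1_mid and spot3 below 0.01 m and x of mould1_tab in the frame of spot3 below -0.03 m and y of mould1_tab in the frame of spot3 between -0.015 and 0.015 m and z of mould1_mid in the frame of spot3 below 0.036 m and angle between mould1_mid's own z axis and vertical below 0.08 rad and value of joint swing3 below 0.1 rad and value of joint lift3 above 0.002 m)) and ((horizontal distance between mould2_mid and spot1 below 0.01 m and x of mould2_tab in the frame of spot1 below -0.03 m and y of mould2_tab in the frame of spot1 between -0.015 and 0.015 m and z of mould2_mid in the frame of spot1 below 0.036 m and angle between mould2_mid's own z axis and vertical below 0.08 rad and value of joint swing1 below 0.1 rad and value of joint lift1 above 0.002 m) or (horizontal distance between mould2_mid and spot2 below 0.01 m and x of mould2_tab in the frame of spot2 below -0.03 m and y of mould2_tab in the frame of spot2 between -0.015 and 0.015 m and z of mould2_mid in the frame of spot2 below 0.036 m and angle between mould2_mid's own z axis and vertical below 0.08 rad and value of joint swing2 below 0.1 rad and value of joint lift2 above 0.002 m) or (horizontal distance between mould2_mid and spot3 below 0.01 m and x of mould2_tab in the frame of spot3 below -0.03 m and y of mould2_tab in the frame of spot3 between -0.015 and 0.015 m and z of mould2_mid in the frame of spot3 below 0.036 m and angle between mould2_mid's own z axis and vertical below 0.08 rad and value of joint swing3 below 0.1 rad and value of joint lift3 above 0.002 m)) and ((horizontal distance between mould3_mid and spot1 below 0.01 m and x of mould3_tab in the frame of spot1 below -0.03 m and y of mould3_tab in the frame of spot1 between -0.015 and 0.015 m and z of mould3_mid in the frame of spot1 below 0.036 m and angle between mould3_mid's own z axis and vertical below 0.08 rad and value of joint swing1 below 0.1 rad and value of joint lift1 above 0.002 m) or (horizontal distance between mould3_mid and spot2 below 0.01 m and x of mould3_tab in the frame of spot2 below -0.03 m and y of mould3_tab in the frame of spot2 between -0.015 and 0.015 m and z of mould3_mid in the frame of spot2 below 0.036 m and angle between mould3_mid's own z axis and vertical below 0.08 rad and value of joint swing2 below 0.1 rad and value of joint lift2 above 0.002 m) or (horizontal distance between mould3_mid and spot3 below 0.01 m and x of mould3_tab in the frame of spot3 below -0.03 m and y of mould3_tab in the frame of spot3 between -0.015 and 0.015 m and z of mould3_mid in the frame of spot3 below 0.036 m and angle between mould3_mid's own z axis and vertical below 0.08 rad and value of joint swing3 below 0.1 rad and value of joint lift3 above 0.002 m)) and (value of joint lift1 below 0.002 m or (distance between wedge1_grip and spot1 below 0.15 m and x of wedge1_grip in the frame of spot1 below -0.03 m) or (distance between wedge2_grip and spot1 below 0.15 m and x of wedge2_grip in the frame of spot1 below -0.03 m) or (distance between wedge3_grip and spot1 below 0.15 m and x of wedge3_grip in the frame of spot1 below -0.03 m)) and (value of joint lift2 below 0.002 m or (distance between wedge1_grip and spot2 below 0.15 m and x of wedge1_grip in the frame of spot2 below -0.03 m) or (distance between wedge2_grip and spot2 below 0.15 m and x of wedge2_grip in the frame of spot2 below -0.03 m) or (distance between wedge3_grip and spot2 below 0.15 m and x of wedge3_grip in the frame of spot2 below -0.03 m)) and (value of joint lift3 below 0.002 m or (distance between wedge1_grip and spot3 below 0.15 m and x of wedge1_grip in the frame of spot3 below -0.03 m) or (distance between wedge2_grip and spot3 below 0.15 m and x of wedge2_grip in the frame of spot3 below -0.03 m) or (distance between wedge3_grip and spot3 below 0.15 m and x of wedge3_grip in the frame of spot3 below -0.03 m))); the robot touches nothing.
It fails at once if the bowl is pushed more than 30 mm (distance of bowl from where it was at the start of the episode above 0.03 m).
It fails at once if the cup is pushed more than 30 mm (distance of cup from where it was at the start of the episode above 0.03 m).
It fails at once if the scale is pushed more than 30 mm (distance of scale from where it was at the start of the episode above 0.03 m).
Of mould1, mould2, mould3 only 2 to 3 are there at a start; the rules pass over those that are not, and their reading is None.
At some moment in a run one of wedge1, wedge2, wedge3, mould1, mould2, mould3 may be knocked a few centimetres aside while the robot is not near it.
Once in a run the grip may slacken for a moment while it holds something.
It also fails if it takes over 210 s, if anything falls off the work surface, if the arm or the gripper's body presses on something with over 40 N, if the wrist force passes 120 N, or if a joint passes its speed limit or range.

## Working session

There is one attempt and no reset: what is moved stays moved. The work goes in short steps, Python scripts to look and compute and a tool call to move; the robot and the scene stay as the last step left them, time stands still between calls to the robot, and variables do not carry over. Pictures are saved under pics/ and viewed, and the job is handed in when it is done.

Besides the shell and the picture viewer there is one more tool, called as name([rows], argument=value, ...), one row to a line, values as JSON. play_rows: Moves the arm, as the interface text tells. Its arguments: {"type":"object","properties":{"deltas":{"type":"array","items":{"type":"array","items":{"type":"array","items":{"type":"number"}}}},"grip_force":{"type":"number"}},"required":["deltas"]}

```bash
mkdir -p pics; cat > h.py <<'E'
import numpy as np, cv2
from station import ctrl, viewer, hand_in
from scipy.spatial.transform import Rotation as R
def cam(n):
    c=viewer.camera(n); c['K']=np.array([[c['fx'],0,c['cx']],[0,c['fy'],c['cy']],[0,0,1.]]); c['D']=np.array(c['distortion'],float)
    c['R']=cv2.Rodrigues(np.array(c['rvec'],float))[0]; c['t']=np.array(c['tvec'],float).reshape(3); return c
def unproj(c,uv,z):
    p=cv2.undistortPoints(np.array(uv,float).reshape(-1,1,2),c['K'],c['D']).reshape(-1,2)
    d=np.c_[p,np.ones(len(p))]@c['R']; o=-c['R'].T@c['t']
    return o+d*((z-o[2])/d[:,2])[:,None]
def proj(c,P):
    return cv2.projectPoints(np.array(P,float).reshape(-1,3),np.array(c['rvec'],float),c['t'],c['K'],c['D'])[0].reshape(-1,2)
def save(c,name,box=None,s=1,draw=()):
    im=c['img'][:,:,::-1].copy()
    x0,y0,x1,y1=box or (0,0,560,420)
    im=cv2.resize(im[y0:y1,x0:x1],None,fx=s,fy=s,interpolation=cv2.INTER_CUBIC)
    for p in draw: cv2.circle(im,(int((p[0]-x0+.5)*s),int((p[1]-y0+.5)*s)),2,(0,0,255),-1)
    cv2.imwrite('pics/'+name+'.png',im)
E
python3 - <<'E'
from h import *
print(ctrl.get_obs())
for n in('side','top'):
    c=cam(n); save(c,n+'0',s=1.42); print(n,-c['R'].T@c['t'],c['R'].round(3).tolist(),c['fx'],c['distortion'])
E
```

```text
{'time_s': 0.0, 'qpos': array([ 1.15642829e+00,  3.00499455e-01,  1.52159721e+00, -6.28871691e-06,
        1.32069468e+00, -6.65863600e-02]), 'joint_vel': array([ 0.001926  ,  0.00275886,  0.00199619,  0.00151312, -0.0019196 ,
       -0.00050656]), 'tau': array([ 7.47041622e-05, -5.31801081e+01, -3.52738810e+01,  7.07524410e-02,
        2.43816606e-02,  6.87772672e-05]), 'ee_pos': array([0.1873359 , 0.51682621, 0.20486395]), 'eef_rot': array([-1.63230121,  1.56959762, -1.98008133]), 'force': array([0.41270069, 0.75283091, 0.68023107]), 'moment': array([-0.02050179,  0.01624376, -0.05654165]), 'grip_width': 0.09418403911571983}
side [ 0.4454591  -0.88089739  1.1136376 ] [[0.989, -0.149, 0.003], [-0.109, -0.735, -0.669], [0.102, 0.661, -0.743]] 480.89204687040035 [-0.14837648  0.          0.          0.          0.        ]
top [0.38791869 0.00463087 1.4603375 ] [[-0.009, -1.0, 0.01], [-0.992, 0.008, -0.124], [0.124, -0.011, -0.992]] 542.503127291238 [0.04932323 0.         0.         0.         0.        ]
```

View pics/top0.png

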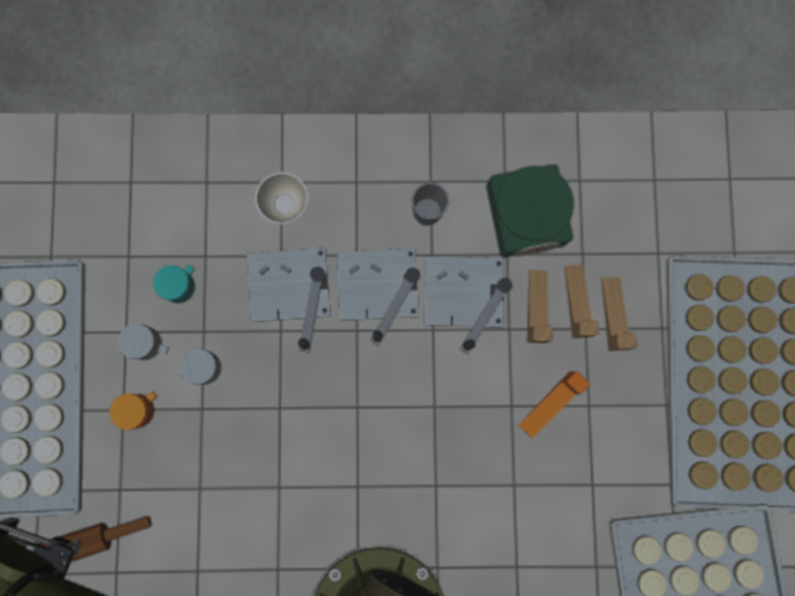

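View pics/side0.png

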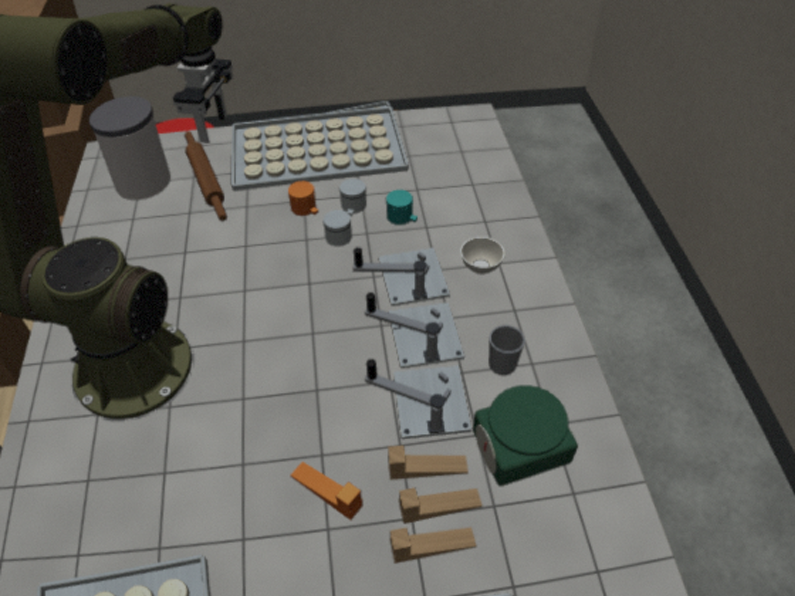

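The top picture (shown at 1.42x) has two grey moulds at (137,341) and (200,366). The turquoise (172,283) and orange (130,411) tins are look-alikes. There are three presses with bars open, three beech wedges at (540,305), (580,300) and (618,313), and an orange wedge to leave. I'll enlarge the moulds, presses and wedges.

```bash
python3 - <<'E'
from h import *
c=cam('top'); save(c,'t1',(70,180,180,310),6); save(c,'t2',(165,165,365,255),4);save(c,'t3',(340,175,460,305),5)
c=cam('side'); save(c,'s1',(190,110,320,190),6)
E
```

```text
(no output)
```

View pics/t1.png

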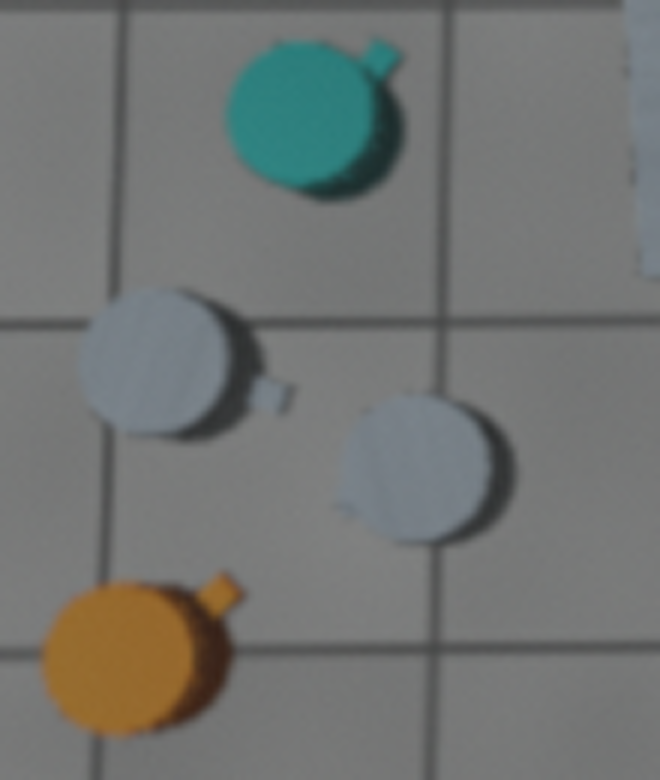

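View pics/t2.png

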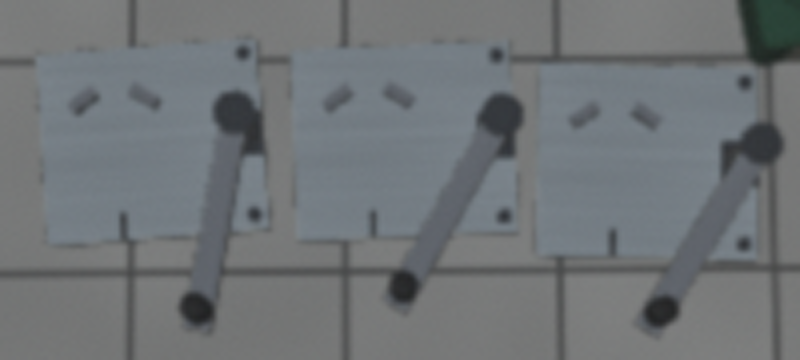

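View pics/t3.png

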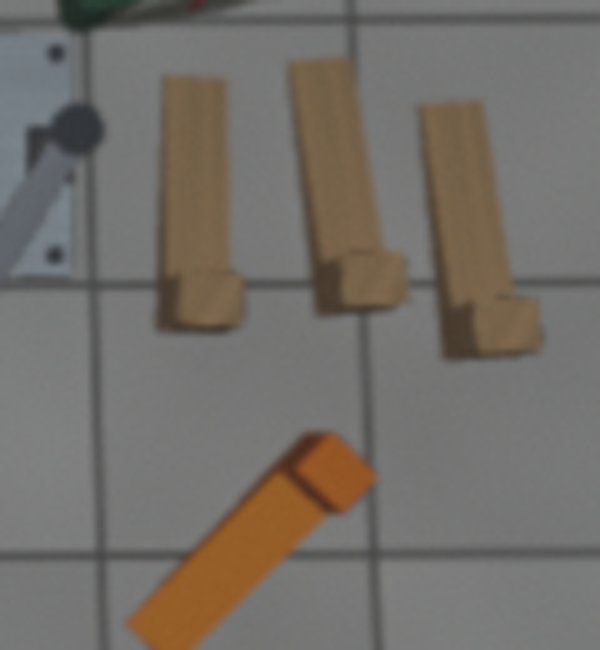

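View pics/s1.png

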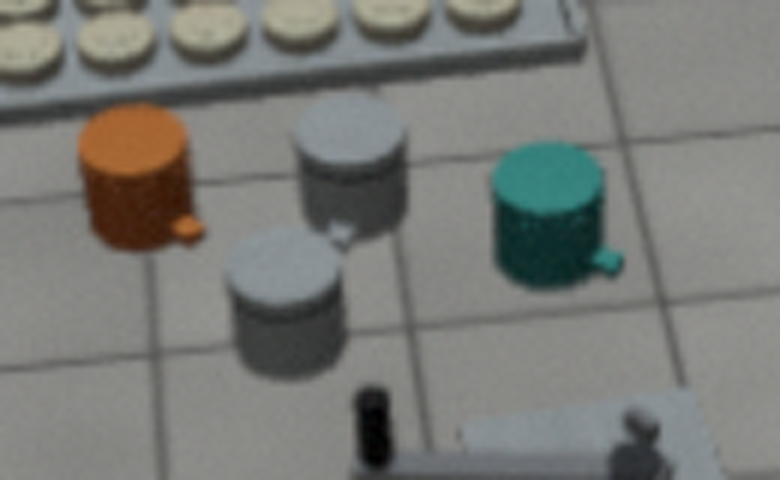

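```bash
python3 - <<'E'
from h import *
c=cam('top')
o2=np.array([165,165]);f=lambda p,s,o:np.array(p,float)/s-.5*(1-1/s)*0+np.array(o)
t2=lambda *p:f(p,4,(165,165))
P={3:dict(c=[(38,55),(257,40),(48,244),(270,230)],l=[(124,212),(125,240)],post=(235,112),pin=(197,308)),
2:dict(c=[(291,52),(509,42),(297,241),(519,233)],l=[(373,210),(374,237)],post=(501,114),pin=(403,287)),
1:dict(c=[(537,65),(756,70),(534,253),(757,260)],l=[(613,229),(613,256)],post=(762,143),pin=(661,310))}
for k,d in P.items():
    C=unproj(c,[t2(*p) for p in d['c']],.01)[:,:2]; L=unproj(c,[t2(*p) for p in d['l']],.01)[:,:2]
    po=unproj(c,[t2(*d['post'])],.102)[0,:2]; pi=unproj(c,[t2(*d['pin'])],.143)[0,:2]
    xs=(C[0]-C[2],C[1]-C[3]); ys=(C[0]-C[1],C[2]-C[3])
    a=[np.degrees(np.arctan2(v[1],v[0])) for v in xs]+[np.degrees(np.arctan2(-v[0],v[1])) for v in ys]
    print(k,'corners',C.round(3).tolist(),'size',[np.linalg.norm(v).round(3) for v in xs+ys],'ang',np.round(a,1))
    th=np.radians(np.mean(a)); X=np.array([np.cos(th),np.sin(th)]);Y=np.array([-X[1],X[0]])
    print('  center',C.mean(0).round(4),'line',L.round(4).tolist(),'post',po.round(4),'pin',pi.round(4),np.linalg.norm(pi-po).round(4))
    print('  spot from post',(po+.085*Y).round(4),'from line', (L[0]+.047*X).round(4),(L[1]+.065*X).round(4))
    v=pi-po; print('  swing',np.degrees(np.arctan2(v@-X,v@Y)).round(1), 'yaw',np.degrees(th).round(2))
t1=lambda *p:f(p,6,(70,180))
for n,l,t in(('A',(155,362),(283,396)),('B',(418,469),(343,508))):
    l=unproj(c,[t1(*l)],.06)[0,:2]; t=unproj(c,[t1(*t)],.014)[0,:2]; v=t-l
    print(n,l.round(4),t.round(4),np.linalg.norm(v).round(3),'tabdir deg',np.degrees(np.arctan2(v[1],v[0])).round(1))
t3=lambda *p:f(p,5,(340,175))
for n,g,tp in(('W1',[(178,275),(243,272),(241,331),(180,326)],[(164,77),(226,79)]),('W2',[(335,256),(402,251),(406,305),(341,310)],[(289,61),(350,59)]),('W3',[(471,299),(535,297),(541,349),(474,355)],[(418,105),(481,102)])):
    G=unproj(c,[t3(*p) for p in g],.062)[:,:2]; T=unproj(c,[t3(*p) for p in tp],.006)[:,:2]
    v=T.mean(0)-G.mean(0); print(n,G.mean(0).round(4),'tip',T.mean(0).round(4),np.linalg.norm(v).round(3),'yaw',np.degrees(np.arctan2(v[1],v[0])).round(1), np.linalg.norm(G[0]-G[1]).round(3),np.linalg.norm(G[1]-G[2]).round(3))
E
```

```text
3 corners [[0.666, 0.247], [0.676, 0.099], [0.538, 0.239], [0.546, 0.09]] size [np.float64(0.129), np.float64(0.13), np.float64(0.148), np.float64(0.149)] ang [3.7 3.8 3.6 3.2]
  center [0.6063 0.1689] line [[0.5587, 0.1883], [0.5398, 0.1875]] post [0.6111 0.1071] pin [0.4841 0.1268] 0.1285
  spot from post [0.6058 0.1919] from line [0.6057 0.1912] [0.6047 0.1915]
  swing 77.6 yaw 3.57
2 corners [[0.667, 0.076], [0.673, -0.072], [0.538, 0.072], [0.542, -0.077]] size [np.float64(0.129), np.float64(0.131), np.float64(0.148), np.float64(0.149)] ang [1.7 2.1 2.3 1.6]
  center [ 6.052e-01 -1.000e-04] line [[0.5587, 0.0212], [0.5405, 0.0206]] post [ 0.6085 -0.0614] pin [0.4958 0.0017] 0.1292
  spot from post [0.6057 0.0236] from line [0.6057 0.0228] [0.6054 0.0228]
  swing 58.8 yaw 1.92
1 corners [[0.657, -0.091], [0.652, -0.239], [0.529, -0.087], [0.523, -0.236]] size [np.float64(0.128), np.float64(0.129), np.float64(0.149), np.float64(0.15)] ang [-1.8 -1.3 -1.8 -2.3]
  center [ 0.5902 -0.1633] line [[0.5446, -0.1401], [0.5263, -0.1398]] post [ 0.5886 -0.2264] pin [ 0.4805 -0.155 ] 0.1296
  spot from post [ 0.5913 -0.1414] from line [ 0.5916 -0.1416] [ 0.5913 -0.1418]
  swing 58.4 yaw -1.79
A [0.4973 0.4371] [0.4853 0.3951] 0.044 tabdir deg -105.9
B [0.4505 0.3248] [0.4358 0.3676] 0.045 tabdir deg 108.9
W1 [ 0.504  -0.2992] tip [ 0.6302 -0.3072] 0.126 yaw -3.6 0.034 0.031
W2 [ 0.514  -0.3824] tip [ 0.6395 -0.3751] 0.126 yaw 3.3 0.035 0.028
W3 [ 0.4905 -0.4503] tip [ 0.615  -0.4443] 0.125 yaw 2.7 0.033 0.027
```

```bash
cat >> h.py <<'E'
def state():
    o=ctrl.get_obs(); M=R.from_euler('xyz',o['eef_rot']).as_matrix(); psi=np.degrees(np.arctan2(M[1,1],M[0,1]))
    return o,M,psi
def st():
    o,M,psi=state(); print('t',round(o['time_s'],2),'tcp',o['ee_pos'].round(4),'psi',psi.round(2),'tilt',np.degrees(np.arccos(-M[2,0])).round(2),'q6',o['qpos'][5].round(2),'F',o['force'].round(1),'w',o['grip_width'].round(4))
def plan(x,y,z=None,psi=None):
    """turn first (ax, world psi change = -ax), then shift in the turned axes"""
    o,M,p=state(); a=0
    if psi is not None:
        d=(psi-p+180)%360-180
        a=-np.radians(d); p=p+d
    v=np.array([x,y,0 if z is None else z])-o['ee_pos']
    c,s=np.cos(np.radians(p)),np.sin(np.radians(p))
    print('ax %.3f'%a,'-> dx %.1f'%(-1e3*v[2] if z is not None else 0),'dy %.1f dz %.1f'%(1e3*(v[0]*c+v[1]*s),1e3*(v[0]*s-v[1]*c)))
E
python3 - <<'E'
from h import *
st(); plan(.4973,.4371,.11,164-180); plan(.4973,.4371,.11,164)
E
```

```text
Traceback (most recent call last):
  File "h.py", line 23, in st
    o,M,psi=state(); print('t',round(o['time_s'],2),'tcp',o['ee_pos'].round(4),'psi',psi.round(2),'tilt',np.degrees(np.arccos(-M[2,0])).round(2),'q6',o['qpos'][5].round(2),'F',o['force'].round(1),'w',o['grip_width'].round(4))
                                                                                                                                                                                                        ^^^^^^^^^^^^^^^^^^^^^
AttributeError: 'float' object has no attribute 'round'
```

```bash
sed -i "s/o\['grip_width'\].round(4)/round(o['grip_width'],4)/" h.py
python3 - <<'E'
from h import *
st(); plan(.4973,.4371,.11,164-180); plan(.4973,.4371,.11,164)
E
```

```text
t 0.25 tcp [0.1874 0.517  0.2052] psi 70.07 tilt 0.03 q6 -0.07 F [ 0.7 -0.3  0.7] w 0.0941
ax 1.502 -> dx 95.2 dy 319.9 dz -8.6
ax -1.639 -> dx 95.2 dy -319.9 dz 8.6
```

play_rows([
  [[0,0,0,0.14,0,0,94],[0,0,0,0.14,0,0,94],[0,0,0,0.14,0,0,94],[0,0,0,0.14,0,0,94],[0,0,0,0.14,0,0,94],[0,0,0,0.14,0,0,94],[0,0,0,0.14,0,0,94],[0,0,0,0.14,0,0,94],[0,0,0,0.14,0,0,94],[0,0,0,0.14,0,0,94]],
], grip_force=25)

```text
time_s: 1.25
ee_pos: [0.1874, 0.517, 0.2053]
eef_rot: [-0.13, 1.571, -1.884]
force: [0.7, -0.0, -0.2]
grip_width: 0.094
```

play_rows([
  [[0,0,0,0.1,0,0,94],[0,32,-0.8,0,0,0,94],[0,32,-0.8,0,0,0,94],[0,32,-0.8,0,0,0,94],[0,32,-0.8,0,0,0,94],[0,32,-0.8,0,0,0,94],[0,32,-0.8,0,0,0,94],[0,32,-0.8,0,0,0,94],[0,32,-0.8,0,0,0,94],[0,32,-0.8,0,0,0,94]],
])

```text
time_s: 2.25
ee_pos: [0.4677, 0.4447, 0.2053]
eef_rot: [-0.636, 1.571, -2.484]
force: [0.6, 1.7, -0.0]
grip_width: 0.0937
```

play_rows([
  [[0,32,-0.8,0,0,0,94],[20,0,0,0,0,0,94],[30,0,0,0,0,0,94],[30,0,0,0,0,0,94],[15,0,0,0,0,0,94],[0,0,0,0,0,0,94]],
])

```text
time_s: 2.85
ee_pos: [0.4968, 0.4367, 0.1084]
eef_rot: [-0.622, 1.567, -2.47]
force: [0.3, -0.3, 0.7]
grip_width: 0.0938
```

```bash
python3 - <<'E'
from h import *
st(); plan(.4973,.4371,.026,-16)
c=cam('side'); save(c,'s2',(170,60,330,180),5)
E
```

```text
t 2.85 tcp [0.4968 0.4367 0.1084] psi -15.87 tilt 0.21 q6 0.94 F [ 0.3 -0.3  0.7] w 0.0938
ax 0.002 -> dx 82.4 dy 0.4 dz -0.5
```

View pics/s2.png

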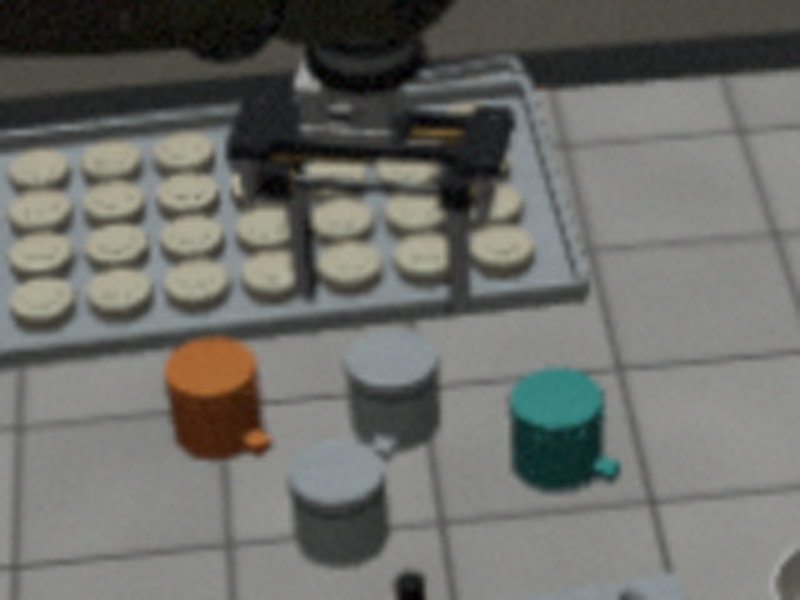

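The gripper's open jaws hang above and straddle the back grey mould (crop 392,360). The neighbours at (213,365) and (556,400) are clear, so I'll descend and grip.

play_rows([
  [[15,0,0,0,0,0,94],[25,0,0,0,0,0,94],[25,0,0,0,0,0,94],[17,0,0,0,0,0,94],[0,0,0,0,0,0,94],[0,0,0,0,0,0,60],[0,0,0,0,0,0,60],[0,0,0,0,0,0,60],[0,0,0,0,0,0,60],[0,0,0,0,0,0,60]],
], grip_force=25)

```text
time_s: 3.9
ee_pos: [0.4981, 0.4375, 0.0294]
eef_rot: [2.359, 1.569, 0.512]
force: [2.1, -0.9, 5.5]
grip_width: 0.0638
```

play_rows([
  [[0,0,0,0,0,0,60],[0,0,0,0,0,0,60],[0,0,0,0,0,0,60]],
])

```text
time_s: 4.2
ee_pos: [0.4981, 0.4374, 0.0294]
eef_rot: [2.37, 1.569, 0.522]
force: [1.9, -1.0, 5.7]
grip_width: 0.0639
```

```bash
python3 - <<'E'
from h import *
st(); c=cam('top'); save(c,'t4',(70,180,180,310),6)
E
```

```text
t 4.2 tcp [0.4981 0.4374 0.0294] psi -15.88 tilt 0.1 q6 0.94 F [ 1.9 -1.   5.7] w 0.0639
```

View pics/t4.png

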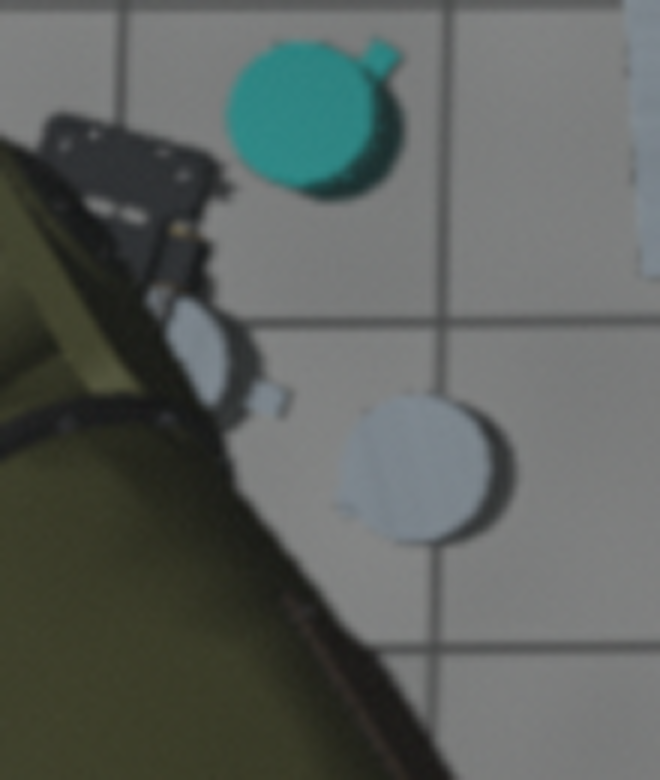

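play_rows([
  [[-5,0,0,0,0,0,58],[-20,0,0,0,0,0,58],[-30,0,0,0,0,0,58],[-30,0,0,0,0,0,58],[0,0,0,0.1,0,0,58],[0,0,0,0.12,0,0,58],[0,0,0,0.12,0,0,58],[0,0,0,0.12,0,0,58],[0,0,0,0.12,0,0,58],[0,0,0,0.12,0,0,58]],
], grip_force=30)

```text
time_s: 5.25
ee_pos: [0.4969, 0.437, 0.1128]
eef_rot: [-0.049, 1.569, -2.602]
force: [0.2, 0.1, -4.5]
grip_width: 0.0638
```

play_rows([
  [[0,0,0,0.12,0,0,58],[0,0,0,0.12,0,0,58],[0,0,0,0.12,0,0,58],[0,0,0,0.12,0,0,58],[0,0,0,0.05,0,0,58],[0,0,0,0,0,0,58]],
])

```text
time_s: 5.85
ee_pos: [0.4969, 0.4371, 0.1129]
eef_rot: [0.478, 1.569, -2.601]
force: [-0.1, 0.5, -3.6]
grip_width: 0.0633
```

```bash
python3 - <<'E'
from h import *
st(); plan(.6035,.1913,None,-86.4); c=cam('side'); save(c,'s3',(170,60,330,180),5)
E
```

```text
t 5.85 tcp [0.4969 0.4371 0.1129] psi -86.38 tilt 0.09 q6 2.17 F [-0.1  0.5 -3.6] w 0.0633
ax 0.000 -> dx 0.0 dy 252.0 dz -90.9
```

View pics/s3.png

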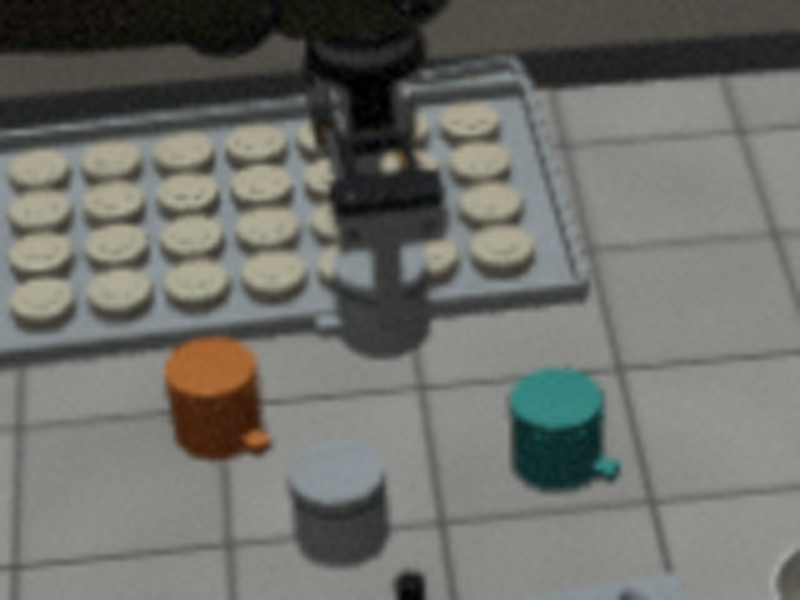

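play_rows([
  [[0,15,-5.4,0,0,0,58],[0,25,-9,0,0,0,58],[0,28,-10.1,0,0,0,58],[0,28,-10.1,0,0,0,58],[0,28,-10.1,0,0,0,58],[0,28,-10.1,0,0,0,58],[0,28,-10.1,0,0,0,58],[0,28,-10.1,0,0,0,58],[0,25,-9,0,0,0,58],[0,19,-6.9,0,0,0,58]],
])

```text
time_s: 6.9
ee_pos: [0.6047, 0.189, 0.1134]
eef_rot: [0.615, 1.57, -2.462]
force: [0.4, 0.3, -4.1]
grip_width: 0.0637
```

play_rows([
  [[0,0,0,0,0,0,58],[0,0,0,0,0,0,58],[20,0,0,0,0,0,58],[20,0,0,0,0,0,58],[0,0,0,0,0,0,58],[0,0,0,0,0,0,58]],
])

```text
time_s: 7.5
ee_pos: [0.6041, 0.1921, 0.0739]
eef_rot: [0.006, 1.571, -3.071]
force: [-0.1, -0.3, -3.4]
grip_width: 0.0635
```

```bash
python3 - <<'E'
from h import *
st(); plan(.6035,.1913,.0394,-86.4); c=cam('top'); save(c,'t5',(150,150,270,240),6);c=cam('side'); save(c,'s4',(220,130,350,230),6)
E
```

```text
t 7.5 tcp [0.6041 0.1921 0.0739] psi -86.28 tilt 0.01 q6 1.76 F [-0.1 -0.3 -3.4] w 0.0635
ax 0.002 -> dx 34.5 dy 0.7 dz 0.6
```

View pics/t5.png

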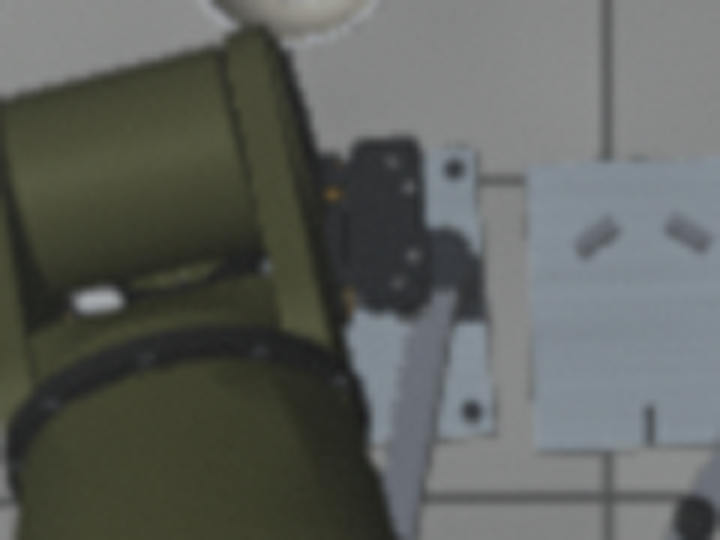

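View pics/s4.png

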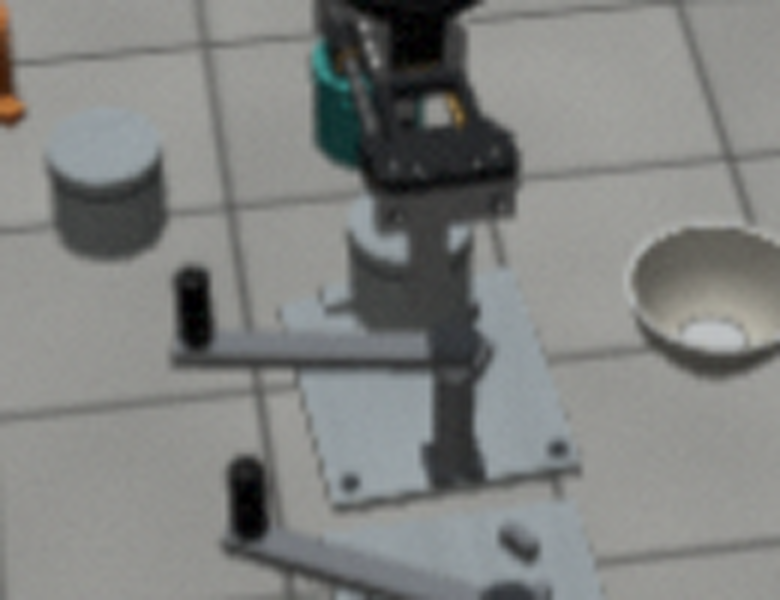

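The mould is over plate 3 with its tab pointing to the front (side crop 340,305). The bar and cap are clear of the fingers, so I'll lower it.

play_rows([
  [[15,0.7,0.6,0,0,0,58],[12,0,0,0,0,0,58],[4,0,0,0,0,0,58],[2,0,0,0,0,0,58],[1.5,0,0,0,0,0,58],[0,0,0,0,0,0,58],[0,0,0,0,0,0,58]],
])

```text
time_s: 8.3
ee_pos: [0.6039, 0.1909, 0.0394]
eef_rot: [-2.977, 1.57, 0.229]
force: [-1.5, -0.4, 0.4]
grip_width: 0.0638
```

```bash
python3 - <<'E'
from h import *
st(); plan(.6035,.1913,.0394,-86.4)
E
```

```text
t 8.3 tcp [0.6039 0.1909 0.0394] psi -86.35 tilt 0.04 q6 1.76 F [-1.5 -0.4  0.4] w 0.0638
ax 0.001 -> dx 0.0 dy -0.5 dz 0.4
```

play_rows([
  [[0,0,-1,0,0,0,58],[0,0,-1,0,0,0,58],[0,0,0,0,0,0,58],[0,0,0,0,0,0,58]],
])

```text
time_s: 8.7
ee_pos: [0.606, 0.1911, 0.0394]
eef_rot: [-2.813, 1.57, 0.392]
force: [-4.2, 1.5, 5.1]
grip_width: 0.0636
```

```bash
python3 - <<'E'
from h import *
st()
E
```

```text
t 8.7 tcp [0.606  0.1911 0.0394] psi -86.34 tilt 0.05 q6 1.75 F [-4.2  1.5  5.1] w 0.0636
```

play_rows([
  [[0,0,0,0,0,0,84],[0,0,0,0,0,0,84],[0,0,0,0,0,0,84],[0,0,0,0,0,0,84],[-10,0,0,0,0,0,84],[-30,0,0,0,0,0,84],[-40,0,0,0,0,0,84],[-40,0,0,0,0,0,84],[-40,0,0,-0.1,0,0,84],[0,0,0,-0.13,0,0,84]],
])

```text
time_s: 9.7
ee_pos: [0.6074, 0.1914, 0.2062]
eef_rot: [3.094, 1.561, 0.25]
force: [0.6, 0.0, -0.1]
grip_width: 0.0843
```

play_rows([
  [[0,0,0,-0.13,0,0,0],[0,0,0,-0.13,0,0,0],[0,0,0,-0.13,0,0,0],[0,0,0,-0.13,0,0,0],[0,0,0,-0.13,0,0,0],[0,0,0,-0.13,0,0,0],[0,0,0,-0.13,0,0,0],[0,0,0,-0.13,0,0,0],[0,0,0,-0.085,0,0,0],[0,0,0,0,0,0,0]],
])

```text
time_s: 10.7
ee_pos: [0.6057, 0.1909, 0.1997]
eef_rot: [1.979, 1.57, 0.258]
force: [0.1, 0.3, -0.1]
grip_width: 0.0071
```

```bash
python3 - <<'E'
from h import *
st(); plan(.4808,.102,.106,-8.8); c=cam('top'); save(c,'t6',(150,150,270,240),6);c=cam('side'); save(c,'s5',(220,130,350,230),6)
E
```

```text
t 10.7 tcp [0.6057 0.1909 0.1997] psi -8.64 tilt 0.04 q6 0.4 F [ 0.1  0.3 -0.1] w 0.0071
ax 0.003 -> dx 93.7 dy -109.8 dz 107.0
```

View pics/t6.png

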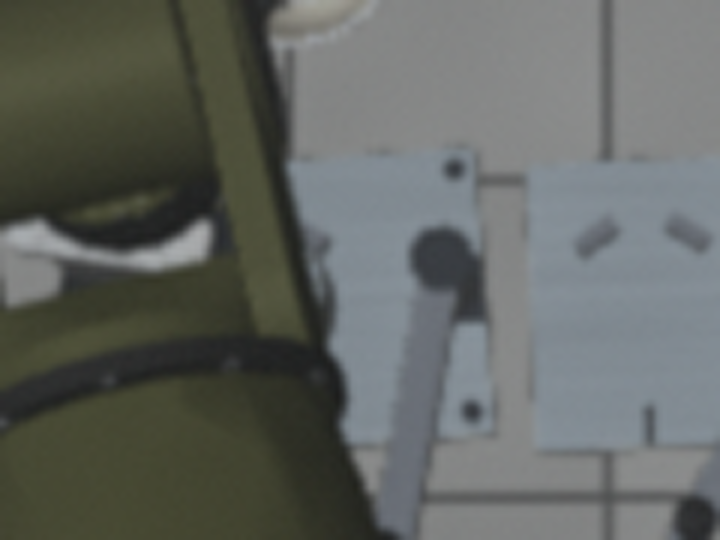

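View pics/s5.png

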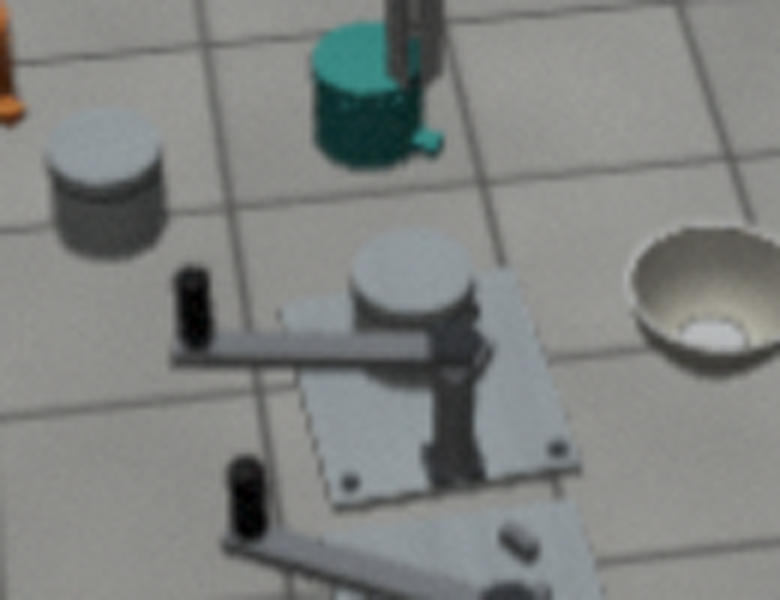

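play_rows([
  [[0,-22,21.4,0,0,0,0],[0,-22,21.4,0,0,0,0],[0,-22,21.4,0,0,0,0],[0,-22,21.4,0,0,0,0],[0,-22,21.4,0,0,0,0],[0,0,0,0,0,0,0],[24,0,0,0,0,0,0],[30,0,0,0,0,0,0],[28,0,0,0,0,0,0],[11,0,0,0,0,0,0]],
])

```text
time_s: 11.8
ee_pos: [0.4801, 0.102, 0.1039]
eef_rot: [-1.291, 1.568, -3.015]
force: [0.3, 0.3, 0.2]
grip_width: 0.0004
```

play_rows([
  [[0,0,0,0,0,0,0],[0,0,0,0,0,0,0]],
])

```text
time_s: 12.0
ee_pos: [0.4815, 0.102, 0.1071]
eef_rot: [1.863, 1.57, 0.14]
force: [0.9, -0.1, 0.8]
grip_width: 0.0004
```

```bash
python3 - <<'E'
from h import *
st(); plan(.4808,.102,.106,-8.8); c=cam('top'); save(c,'t7',(150,150,270,240),6);c=cam('side'); save(c,'s6',(220,130,350,230),6)
E
```

```text
t 12.0 tcp [0.4815 0.102  0.1071] psi -8.74 tilt 0.07 q6 0.29 F [ 0.9 -0.1  0.8] w 0.0004
ax 0.001 -> dx 1.1 dy -0.7 dz 0.1
```

View pics/s6.png

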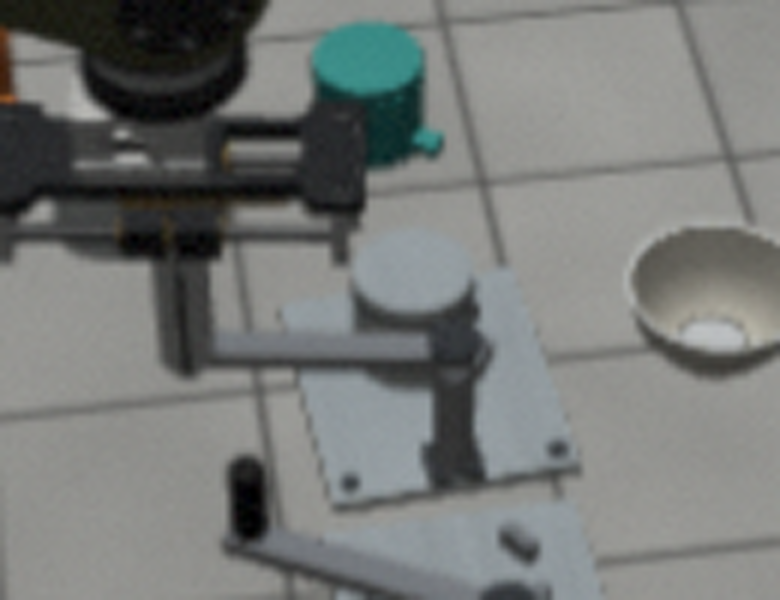

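View pics/t7.png

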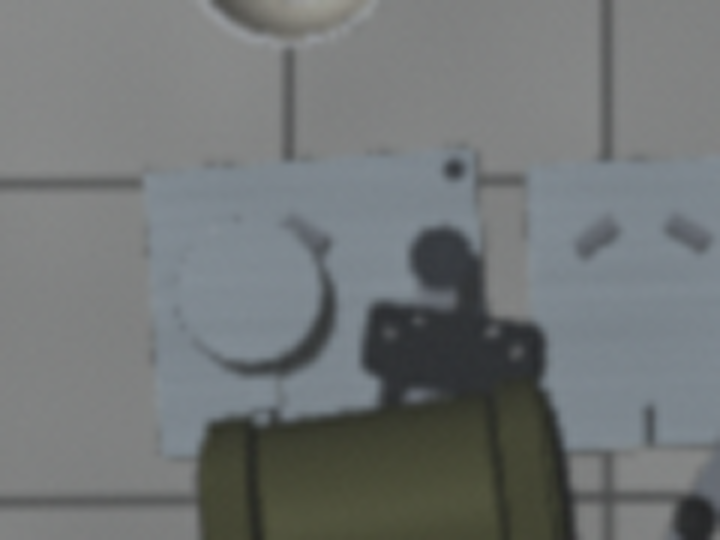

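play_rows([
  [[0,-1.1,-15.4,0.12,0,0,0],[0,-1.1,-15.4,0.12,0,0,0],[0,-1.1,-15.4,0.12,0,0,0],[0,-1.1,-15.4,0.12,0,0,0],[0,-1.1,-15.4,0.12,0,0,0],[0,-1.1,-15.4,0.12,0,0,0],[0,-1.1,-15.4,0.12,0,0,0],[0,-1.1,-15.4,0.12,0,0,0],[0,-1.1,-15.4,0.12,0,0,0],[0,-1.1,-15.4,0.12,0,0,0]],
])

```text
time_s: 13.1
ee_pos: [0.5659, 0.2208, 0.1071]
eef_rot: [-2.9, 1.57, 0.455]
force: [-0.7, 0.8, 0.7]
grip_width: 0.0005
```

play_rows([
  [[0,-0.5,-7.7,0.06,0,0,0],[0,-0.5,-7.7,0.06,0,0,0],[0,0,0,0,0,0,0],[0,0,0,0,0,0,0]],
])

```text
time_s: 13.5
ee_pos: [0.5803, 0.224, 0.1066]
eef_rot: [-2.98, 1.57, 0.262]
force: [-0.7, 0.5, -0.3]
grip_width: 0.0004
```

```bash
python3 - <<'E'
from h import *
st(); plan(.6031-.017,.2348,.106,-86.4); c=cam('top'); save(c,'t8',(150,150,270,240),6);c=cam('side'); save(c,'s7',(220,130,350,230),6)
E
```

```text
t 13.5 tcp [0.5803 0.224  0.1066] psi -84.24 tilt 0.04 q6 1.78 F [-0.7  0.5 -0.3] w 0.0004
ax 0.038 -> dx 0.6 dy -10.4 dz -6.5
```

View pics/s7.png

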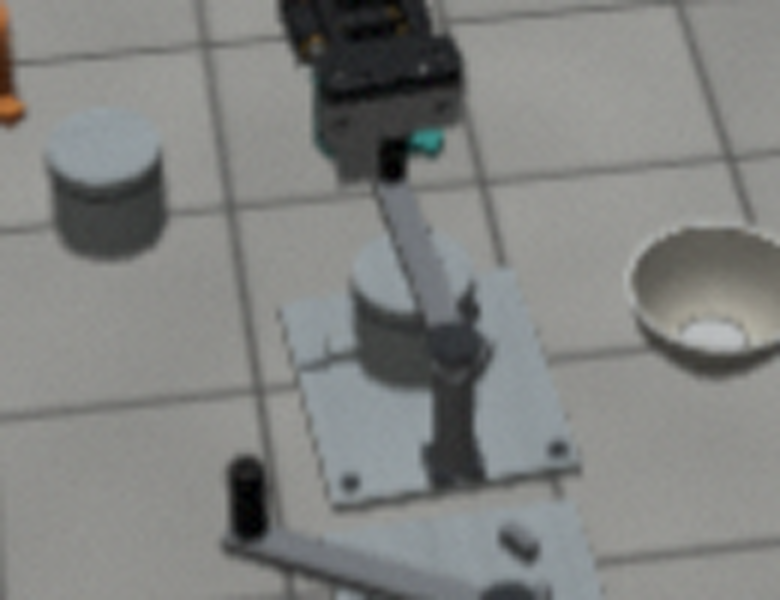

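play_rows([
  [[0,-2,-4,0.02,0,0,0],[0,0,-2,0.02,0,0,0],[0,0,-1.5,0,0,0,0],[0,0,0,0,0,0,0],[0,0,0,0,0,0,0]],
])

```text
time_s: 14.1
ee_pos: [0.5873, 0.2268, 0.1059]
eef_rot: [-0.358, 1.57, 2.843]
force: [-3.1, 1.5, 1.5]
grip_width: 0.0005
```

```bash
python3 - <<'E'
from h import *
st(); c=cam('top'); save(c,'t8',(150,150,270,240),6);c=cam('side'); save(c,'s8',(220,130,350,230),6)
E
```

```text
t 14.1 tcp [0.5873 0.2268 0.1059] psi -86.61 tilt 0.02 q6 1.82 F [-3.1  1.5  1.5] w 0.0005
```

View pics/t8.png

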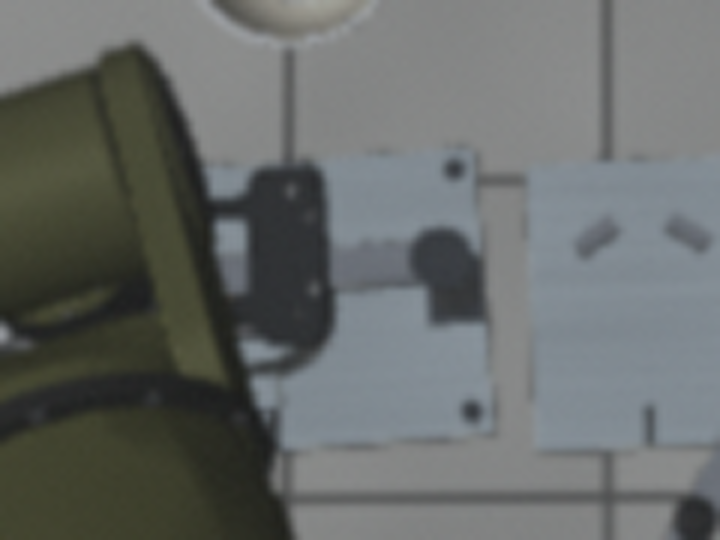

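View pics/s8.png

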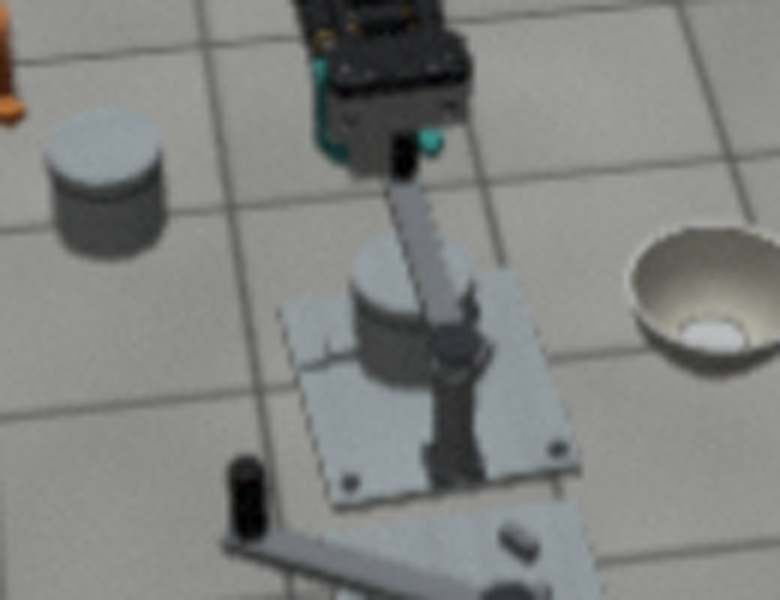

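play_rows([
  [[0,0,-1,0,0,0,0],[0,0,0,0,0,0,0],[0,0,0,0,0,0,0]],
])

```text
time_s: 14.5
ee_pos: [0.5882, 0.2268, 0.1058]
eef_rot: [-0.165, 1.57, 3.036]
force: [-4.4, 2.5, 1.2]
grip_width: 0.0006
```

```bash
python3 - <<'E'
from h import *
st()
E
```

```text
t 14.5 tcp [0.5882 0.2268 0.1058] psi -86.62 tilt 0.05 q6 1.82 F [-4.4  2.5  1.2] w 0.0006
```

play_rows([
  [[0,0,10,0,0,0,0],[0,0,15,0,0,0,0],[-30,0,0,0,0,0,0],[-40,0,0,0,0,0,0],[-30,0,0,0,0,0,0],[0,0,0,-0.12,0,0,60],[0,0,0,-0.14,0,0,94],[0,0,0,-0.14,0,0,94],[0,0,0,-0.14,0,0,94],[0,0,0,-0.14,0,0,94]],
])

```text
time_s: 15.5
ee_pos: [0.5639, 0.2249, 0.206]
eef_rot: [2.037, 1.57, -0.36]
force: [-0.4, 0.3, -1.0]
grip_width: 0.0369
```

play_rows([
  [[0,0,0,-0.14,0,0,94],[0,0,0,-0.14,0,0,94],[0,0,0,-0.14,0,0,94],[0,0,0,-0.14,0,0,94],[0,0,0,-0.14,0,0,94],[0,0,0,-0.14,0,0,94],[0,0,0,-0.14,0,0,94],[0,0,0,-0.14,0,0,94],[0,0,0,-0.04,0,0,94],[0,0,0,0,0,0,94]],
])

```text
time_s: 16.5
ee_pos: [0.5638, 0.2249, 0.206]
eef_rot: [0.899, 1.57, -0.344]
force: [-0.2, 0.1, 1.4]
grip_width: 0.094
```

```bash
python3 - <<'E'
from h import *
st(); plan(.4505,.3248,.11,18.9); c=cam('top'); save(c,'t9',(60,150,220,270),5);c=cam('side'); save(c,'s9',(220,130,350,230),6)
E
```

```text
t 16.5 tcp [0.5638 0.2249 0.206 ] psi 18.81 tilt 0.04 q6 -0.01 F [-0.2  0.1  1.4] w 0.094
ax -0.002 -> dx 96.0 dy -74.9 dz -131.2
```

View pics/t9.png

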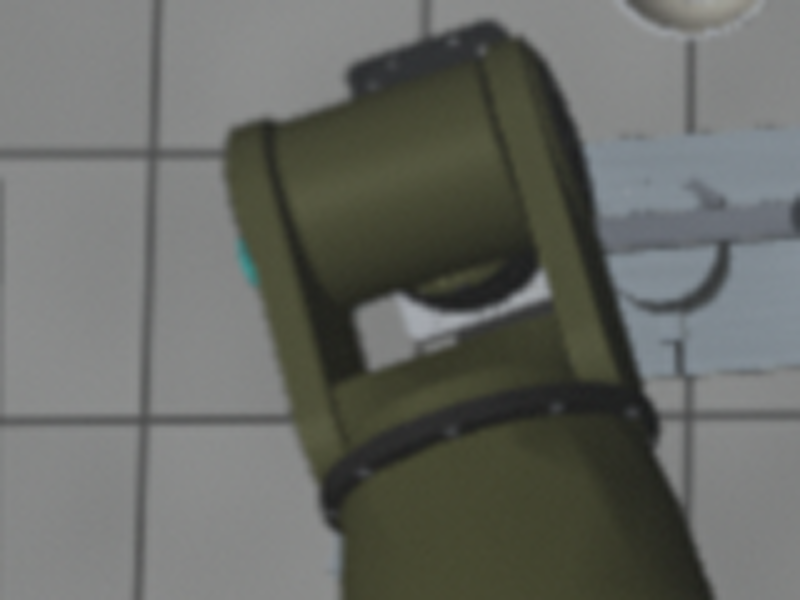

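View pics/s9.png

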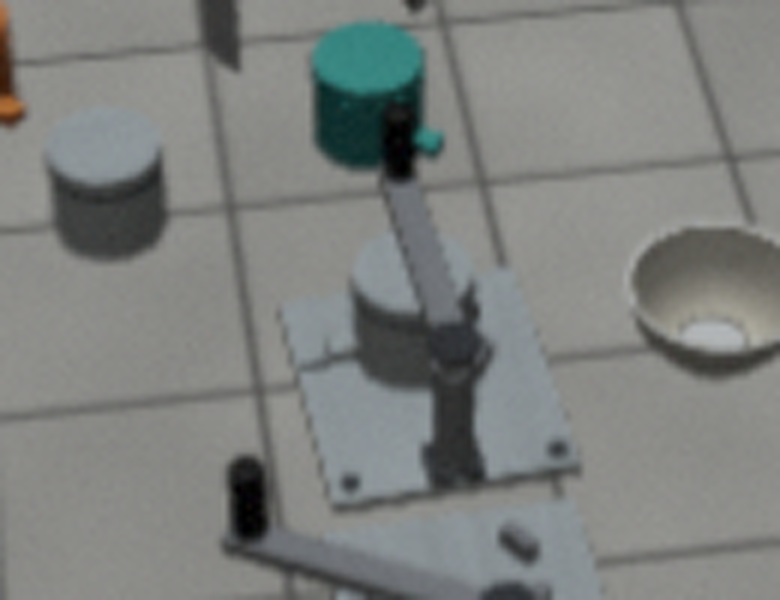

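play_rows([
  [[0,-10,-17.5,0,0,0,94],[0,-15,-26.2,0,0,0,94],[0,-15,-26.2,0,0,0,94],[0,-15,-26.2,0,0,0,94],[0,-12,-21,0,0,0,94],[0,-8,-14,0,0,0,94],[30,0,0,0,0,0,94],[30,0,0,0,0,0,94],[25,0,0,0,0,0,94],[0,0,0,0,0,0,94]],
])

```text
time_s: 17.6
ee_pos: [0.4488, 0.3245, 0.118]
eef_rot: [-1.329, 1.566, -2.572]
force: [-0.9, 0.9, 0.2]
grip_width: 0.0939
```

play_rows([
  [[0,0,0,0,0,0,94]],
])

```text
time_s: 17.7
ee_pos: [0.4504, 0.3253, 0.1217]
eef_rot: [1.659, 1.571, 0.415]
force: [0.1, 0.3, 0.5]
grip_width: 0.094
```

```bash
python3 - <<'E'
from h import *
st(); plan(.4505,.3248,.028,18.9); c=cam('side'); save(c,'s10',(190,80,320,180),6)
E
```

```text
t 17.7 tcp [0.4504 0.3253 0.1217] psi 18.77 tilt 0.02 q6 0.23 F [0.1 0.3 0.5] w 0.094
ax -0.002 -> dx 93.7 dy -0.1 dz 0.6
```

View pics/s10.png

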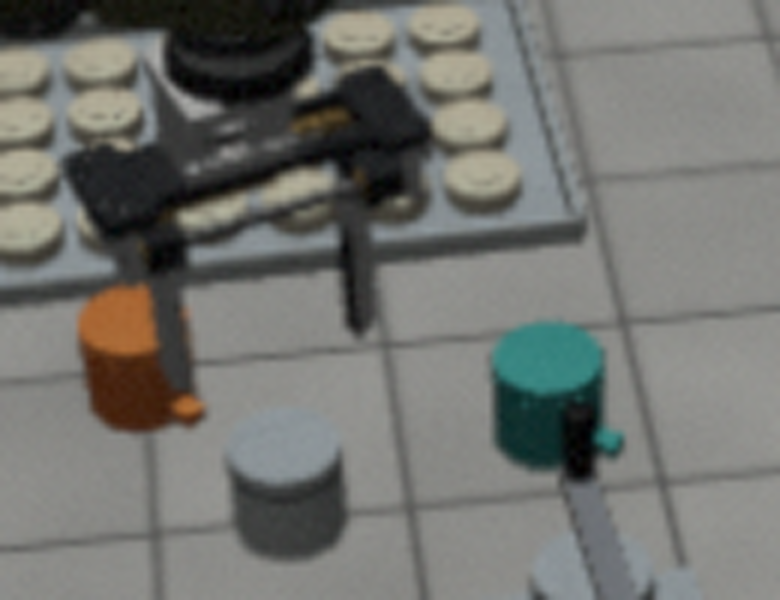

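play_rows([
  [[20,0,0.6,0,0,0,94],[30,0,0,0,0,0,94],[28,0,0,0,0,0,94],[15,0,0,0,0,0,94],[0,0,0,0,0,0,94],[0,0,0,0,0,0,58],[0,0,0,0,0,0,58],[0,0,0,0,0,0,58],[0,0,0,0,0,0,58],[0,0,0,0,0,0,58]],
], grip_force=30)

```text
time_s: 18.75
ee_pos: [0.4511, 0.3249, 0.0288]
eef_rot: [1.756, 1.569, 0.513]
force: [2.0, 0.1, 6.3]
grip_width: 0.0639
```

play_rows([
  [[0,0,0,0,0,0,58],[0,0,0,0,0,0,58]],
])

```text
time_s: 18.95
ee_pos: [0.4511, 0.3249, 0.0288]
eef_rot: [1.758, 1.569, 0.515]
force: [1.3, -0.5, 6.4]
grip_width: 0.0638
```

```bash
python3 - <<'E'
from h import *
st(); 
E
```

```text
t 18.95 tcp [0.4511 0.3249 0.0288] psi 18.79 tilt 0.11 q6 0.23 F [ 1.3 -0.5  6.4] w 0.0638
```

play_rows([
  [[-5,0,0,0,0,0,58],[-25,0,0,0,0,0,58],[-35,0,0,0,0,0,58],[-35,0,0,0,0,0,58],[-20,0,0,-0.1,0,0,58],[0,0,0,-0.12,0,0,58],[0,0,0,-0.12,0,0,58],[0,0,0,-0.12,0,0,58],[0,0,0,-0.12,0,0,58],[0,0,0,-0.12,0,0,58]],
])

```text
time_s: 19.95
ee_pos: [0.4499, 0.3243, 0.1475]
eef_rot: [-2.07, 1.569, -2.607]
force: [-0.2, 0.3, -3.5]
grip_width: 0.0632
```

play_rows([
  [[0,0,0,-0.12,0,0,58],[0,0,0,-0.12,0,0,58],[0,0,0,-0.12,0,0,58],[0,0,0,-0.12,0,0,58],[0,0,0,-0.096,0,0,58],[0,0,0,0,0,0,58]],
])

```text
time_s: 20.55
ee_pos: [0.45, 0.3243, 0.1476]
eef_rot: [-2.652, 1.569, -2.617]
force: [0.3, 0.1, -3.3]
grip_width: 0.0636
```

```bash
python3 - <<'E'
from h import *
st(); plan(.6037,.0232,None,91.9)
E
```

```text
t 20.55 tcp [0.45   0.3243 0.1476] psi 91.99 tilt 0.09 q6 -1.05 F [ 0.3  0.1 -3.3] w 0.0636
ax 0.002 -> dx 0.0 dy -306.1 dz 143.6
```

play_rows([
  [[0,-15,7,0,0,0,58],[0,-30,14.1,0,0,0,58],[0,-38,17.8,0,0,0,58],[0,-38,17.8,0,0,0,58],[0,-38,17.8,0,0,0,58],[0,-38,17.8,0,0,0,58],[0,-38,17.8,0,0,0,58],[0,-33,15.5,0,0,0,58],[0,-25,11.7,0,0,0,58],[0,-13,6.1,0,0,0,58]],
])

```text
time_s: 21.55
ee_pos: [0.6043, 0.0206, 0.1476]
eef_rot: [-2.8, 1.57, -2.772]
force: [0.2, -0.5, -4.4]
grip_width: 0.0636
```

play_rows([
  [[0,0,0,0,0,0,58],[0,0,0,0,0,0,58],[20,0,0,0,0,0,58],[30,0,0,0,0,0,58],[20,0,0,0,0,0,58],[0,0,0,0,0,0,58],[0,0,0,0,0,0,58]],
])

```text
time_s: 22.25
ee_pos: [0.604, 0.0244, 0.0787]
eef_rot: [0.134, 1.571, 0.168]
force: [0.3, -0.3, -3.6]
grip_width: 0.0638
```

```bash
python3 - <<'E'
from h import *
st(); plan(.6037,.0232,.0388,91.9); c=cam('side'); save(c,'s11',(230,150,360,260),6)
E
```

```text
t 22.25 tcp [0.604  0.0244 0.0787] psi 91.95 tilt 0.02 q6 -1.63 F [ 0.3 -0.3 -3.6] w 0.0638
ax 0.001 -> dx 39.9 dy -1.1 dz -0.3
```

View pics/s11.png

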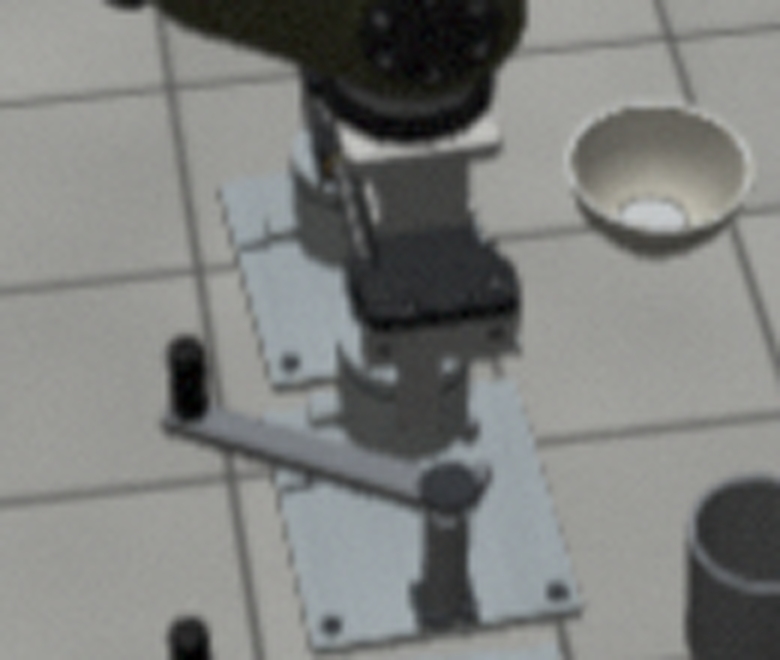

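play_rows([
  [[18,-1.1,-0.3,0,0,0,58],[12,0,0,0,0,0,58],[6,0,0,0,0,0,58],[2.5,0,0,0,0,0,58],[1.2,0,0,0,0,0,58],[0,0,0,0,0,0,58],[0,0,1,0,0,0,58],[0,0,1,0,0,0,58],[0,0,0,0,0,0,58],[0,0,0,0,0,0,58]],
])

```text
time_s: 23.3
ee_pos: [0.606, 0.0224, 0.0388]
eef_rot: [-0.046, 1.57, -0.013]
force: [-3.9, 0.2, 5.5]
grip_width: 0.0639
```

```bash
python3 - <<'E'
from h import *
st()
E
```

```text
t 23.3 tcp [0.606  0.0224 0.0388] psi 91.9 tilt 0.05 q6 -1.63 F [-3.9  0.2  5.5] w 0.0639
```

play_rows([
  [[0,0,0,0,0,0,84],[0,0,0,0,0,0,84],[0,0,0,0,0,0,84],[0,0,0,0,0,0,84],[-10,0,0,0,0,0,84],[-30,0,0,0,0,0,84],[-40,0,0,0,0,0,84],[-40,0,0,0,0,0,84],[-40,0,0,0.1,0,0,84],[0,0,0,0.14,0,0,60]],
])

```text
time_s: 24.3
ee_pos: [0.6075, 0.0224, 0.2052]
eef_rot: [0.188, 1.561, -0.023]
force: [0.4, 0.1, -0.3]
grip_width: 0.0791
```

play_rows([
  [[0,0,0,0.14,0,0,0],[0,0,0,0.14,0,0,0],[0,0,0,0.14,0,0,0],[0,0,0,0.14,0,0,0],[0,0,0,0.14,0,0,0],[0,0,0,0.14,0,0,0],[0,0,0,0.14,0,0,0],[0,0,0,0.14,0,0,0],[0,0,0,0.14,0,0,0],[0,0,0,0.14,0,0,0]],
])

```text
time_s: 25.3
ee_pos: [0.6057, 0.0225, 0.1991]
eef_rot: [1.541, 1.57, -0.071]
force: [0.6, -0.7, -0.5]
grip_width: 0.001
```

play_rows([
  [[0,0,0,0.14,0,0,0],[0,0,0,0.14,0,0,0],[0,0,0,0.14,0,0,0],[0,0,0,0.054,0,0,0],[0,0,0,0,0,0,0]],
])

```text
time_s: 25.8
ee_pos: [0.6057, 0.0224, 0.1989]
eef_rot: [2.051, 1.57, -0.03]
force: [0.6, -0.2, -0.0]
grip_width: 0.0005
```

```bash
python3 - <<'E'
from h import *
st(); plan(.4846,-.0208,.106,-29.2); c=cam('side'); save(c,'s12',(230,150,360,260),6)
E
```

```text
t 25.8 tcp [0.6057 0.0224 0.1989] psi -29.27 tilt 0.04 q6 0.49 F [ 0.6 -0.2 -0. ] w 0.0005
ax -0.001 -> dx 92.9 dy -84.6 dz 96.8
```

View pics/s12.png

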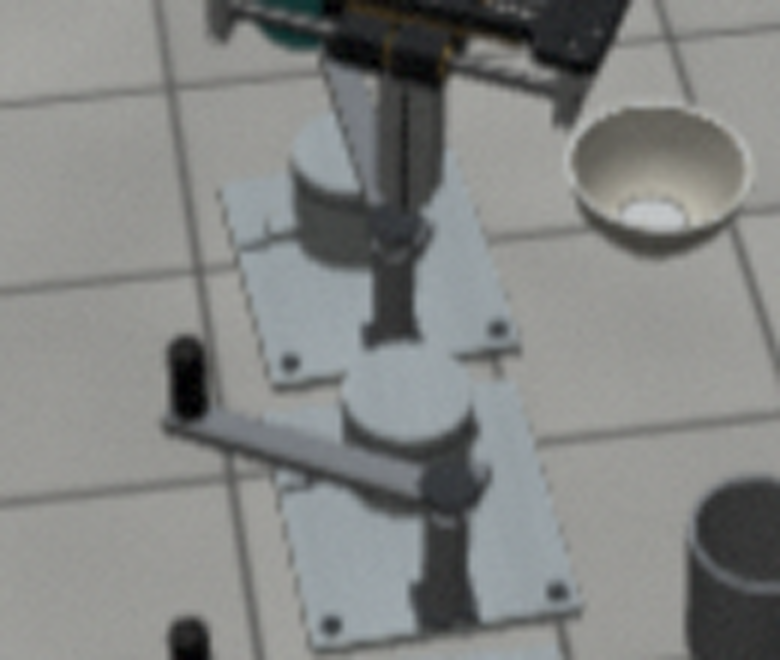

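play_rows([
  [[0,-17,19.4,0,0,0,0],[0,-17,19.4,0,0,0,0],[0,-17,19.4,0,0,0,0],[0,-17,19.4,0,0,0,0],[0,-17,19.4,0,0,0,0],[0,0,0,0,0,0,0],[24,0,0,0,0,0,0],[30,0,0,0,0,0,0],[28,0,0,0,0,0,0],[11,0,0,0,0,0,0]],
])

```text
time_s: 26.85
ee_pos: [0.4837, -0.0205, 0.1033]
eef_rot: [-1.185, 1.568, 3.019]
force: [0.4, 0.1, -0.2]
grip_width: 0.0003
```

play_rows([
  [[0,0,0,0,0,0,0],[0,0,0,0,0,0,0]],
])

```text
time_s: 27.05
ee_pos: [0.485, -0.0207, 0.1064]
eef_rot: [1.976, 1.569, -0.104]
force: [0.1, 0.2, 0.1]
grip_width: 0.0005
```

```bash
python3 - <<'E'
from h import *
st(); plan(.4846,-.0208,.106,-29.2); c=cam('side'); save(c,'s13',(230,150,360,260),6)
E
```

```text
t 27.05 tcp [ 0.485  -0.0207  0.1064] psi -29.19 tilt 0.08 q6 0.39 F [0.1 0.2 0.1] w 0.0005
ax 0.000 -> dx 0.4 dy -0.3 dz 0.3
```

View pics/s13.png

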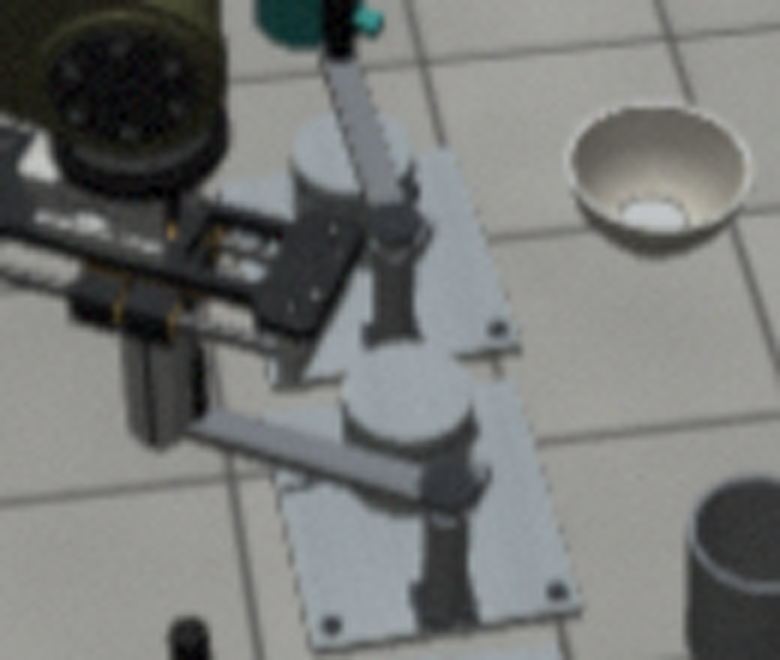

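play_rows([
  [[0,-1.1,-15.4,0.12,0,0,0],[0,-1.1,-15.4,0.12,0,0,0],[0,-1.1,-15.4,0.12,0,0,0],[0,-1.1,-15.4,0.12,0,0,0],[0,-1.1,-15.4,0.12,0,0,0],[0,-1.1,-15.4,0.12,0,0,0],[0,-1.1,-15.4,0.12,0,0,0],[0,-0.9,-11,0.09,0,0,0],[0,-0.5,-7.7,0.06,0,0,0],[0,0,0,0,0,0,0]],
])

```text
time_s: 28.1
ee_pos: [0.5785, 0.0576, 0.1064]
eef_rot: [3.112, 1.569, 0.041]
force: [0.2, 0.8, -0.2]
grip_width: 0.0005
```

play_rows([
  [[0,-0.5,-7,0.06,0,0,0],[0,0,0,0,0,0,0],[0,0,0,0,0,0,0]],
])

```text
time_s: 28.4
ee_pos: [0.5843, 0.0582, 0.1057]
eef_rot: [3.088, 1.57, -0.04]
force: [-1.1, -0.8, -0.8]
grip_width: 0.0004
```

```bash
python3 - <<'E'
from h import *
st(); plan(.5872,.0665,.106,-88.1); c=cam('side'); save(c,'s14',(230,150,360,260),6)
E
```

```text
t 28.4 tcp [0.5843 0.0582 0.1057] psi -89.23 tilt 0.04 q6 1.59 F [-1.1 -0.8 -0.8] w 0.0004
ax -0.020 -> dx -0.3 dy -8.2 dz -3.1
```

View pics/s14.png

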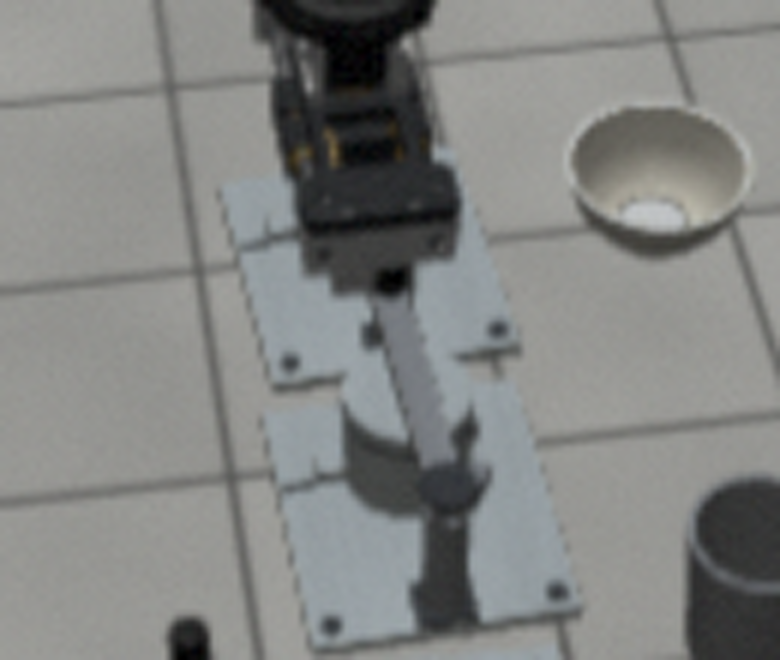

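play_rows([
  [[0,-2,-3,0,0,0,0],[0,0,-1.5,0,0,0,0],[0,0,-1,0,0,0,0],[0,0,0,0,0,0,0],[0,0,0,0,0,0,0]],
])

```text
time_s: 28.95
ee_pos: [0.5896, 0.0606, 0.1051]
eef_rot: [-0.324, 1.57, 2.829]
force: [-5.0, 2.5, 2.1]
grip_width: 0.0005
```

```bash
python3 - <<'E'
from h import *
st(); plan(.5872,.0665,.106,-88.1)
E
```

```text
t 28.95 tcp [0.5896 0.0606 0.1051] psi -89.36 tilt 0.05 q6 1.6 F [-5.   2.5  2.1] w 0.0005
ax -0.022 -> dx -0.9 dy -6.0 dz 2.2
```

play_rows([
  [[0,0,10,0,0,0,0],[0,0,15,0,0,0,0],[-30,0,0,0,0,0,0],[-40,0,0,0,0,0,0],[-30,0,0,0.04,0,0,60],[0,0,0,0.034,0,0,60],[0,0,0,0,0,0,60]],
])

```text
time_s: 29.65
ee_pos: [0.5653, 0.0599, 0.206]
eef_rot: [-3.135, 1.569, -0.057]
force: [-0.5, -0.4, -0.0]
grip_width: 0.0214
```

```bash
python3 - <<'E'
from h import *
st(); plan(.504,-.2992,None,-93.6); c=cam('top'); save(c,'t10',(340,175,460,305),5)
c=cam('side'); save(c,'s15',(230,100,360,260),4)
E
```

```text
t 29.65 tcp [0.5653 0.0599 0.206 ] psi -93.65 tilt 0.12 q6 1.68 F [-0.5 -0.4 -0. ] w 0.0214
ax -0.001 -> dx 0.0 dy 362.3 dz 38.7
```

View pics/t10.png

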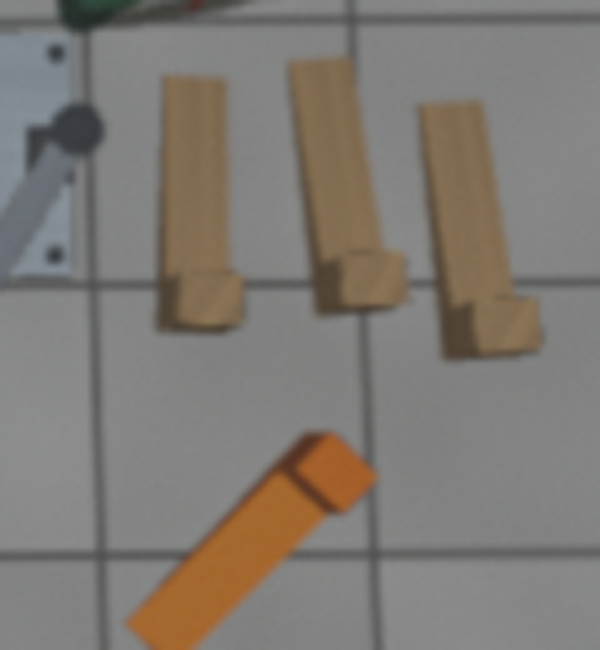

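View pics/s15.png

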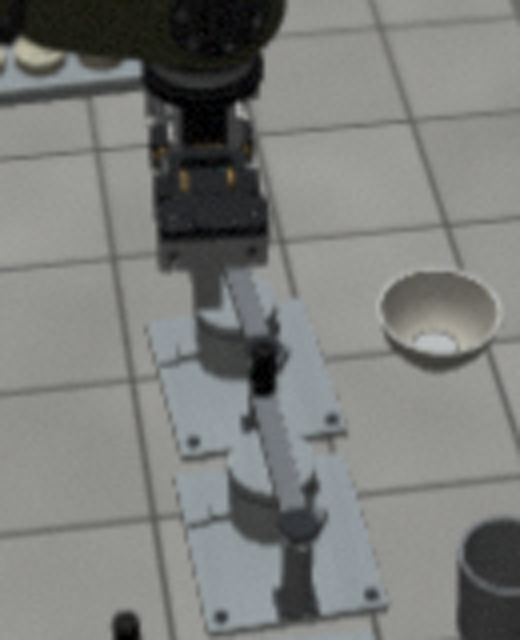

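Both bars are closed (side crop: bars cross mid-lid) and the beech wedges haven't moved: blocks at crop (210,300), (372,280) and (508,325). The orange one at (250,545) stays. I'll take the leftmost beech wedge.

play_rows([
  [[0,18,1.9,0,0,0,64],[0,38,4.1,0,0,0,64],[0,44,4.7,0,0,0,64],[0,44,4.7,0,0,0,64],[0,44,4.7,0,0,0,64],[0,44,4.7,0,0,0,64],[0,44,4.7,0,0,0,64],[0,40,4.3,0,0,0,64],[0,30,3.2,0,0,0,64],[0,16,1.7,0,0,0,64]],
])

```text
time_s: 30.75
ee_pos: [0.5026, -0.3007, 0.2042]
eef_rot: [-0.391, 1.569, 2.686]
force: [-0.0, 0.2, 0.6]
grip_width: 0.0643
```

play_rows([
  [[0,0,0,0,0,0,64],[30,0,0,0,0,0,64],[40,0,0,0,0,0,64],[25,0,0,0,0,0,64],[0,0,0,0,0,0,64],[0,0,0,0,0,0,64]],
])

```text
time_s: 31.35
ee_pos: [0.5041, -0.2979, 0.1111]
eef_rot: [3.02, 1.571, -0.183]
force: [-0.3, 0.3, 0.9]
grip_width: 0.0641
```

```bash
python3 - <<'E'
from h import *
st(); plan(.504,-.2992,.027,-93.6); c=cam('side'); save(c,'s16',(240,240,380,400),4)
E
```

```text
t 31.35 tcp [ 0.5041 -0.2979  0.1111] psi -93.55 tilt 0.02 q6 1.04 F [-0.3  0.3  0.9] w 0.0641
ax 0.001 -> dx 84.1 dy 1.3 dz -0.0
```

View pics/s16.png

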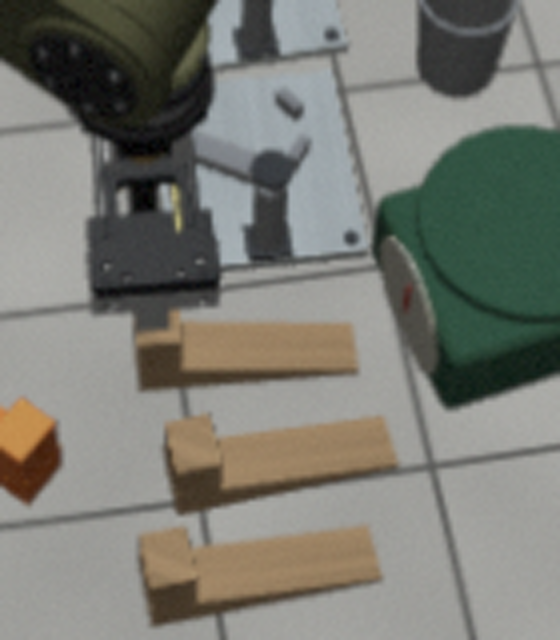

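play_rows([
  [[15,1.3,0,0,0,0,64],[25,0,0,0,0,0,64],[25,0,0,0,0,0,64],[18,0,0,0,0,0,64],[0,0,0,0,0,0,64],[0,0,0,0,0,0,28],[0,0,0,0,0,0,28],[0,0,0,0,0,0,28],[0,0,0,0,0,0,28],[0,0,0,0,0,0,28]],
], grip_force=35)

```text
time_s: 32.4
ee_pos: [0.5036, -0.3002, 0.028]
eef_rot: [2.606, 1.57, -0.599]
force: [-1.1, -0.1, 4.7]
grip_width: 0.034
```

play_rows([
  [[0,0,0,0,0,0,28],[0,0,0,0,0,0,28]],
])

```text
time_s: 32.6
ee_pos: [0.5036, -0.3003, 0.028]
eef_rot: [2.548, 1.57, -0.656]
force: [-1.7, 0.5, 5.7]
grip_width: 0.0337
```

```bash
python3 - <<'E'
from h import *
st()
E
```

```text
t 32.6 tcp [ 0.5036 -0.3003  0.028 ] psi -93.62 tilt 0.06 q6 1.03 F [-1.7  0.5  5.7] w 0.0337
```

play_rows([
  [[-5,0,0,0,0,0,28],[-25,0,0,0,0,0,28],[-40,0,0,0,0,0,28],[-40,0,0,0,0,0,28],[-40,0,0,0,0,0,28],[-25,0,0,-0.04,0,0,28],[0,0,0,-0.05,0,0,28],[0,0,0,-0.036,0,0,28],[0,0,0,0,0,0,28],[0,0,0,0,0,0,28]],
], grip_force=50)

```text
time_s: 33.6
ee_pos: [0.5032, -0.2999, 0.2021]
eef_rot: [-0.644, 1.57, 2.56]
force: [0.1, 0.8, -0.7]
grip_width: 0.0335
```

```bash
python3 - <<'E'
from h import *
st(); plan(.4410,.1812,None,-86.4)
c=cam('side'); save(c,'s17',(220,200,380,400),3)
c=cam('top'); save(c,'t11',(340,165,460,305),4)
E
```

```text
t 33.6 tcp [ 0.5032 -0.2999  0.2021] psi -86.46 tilt 0.03 q6 0.91 F [ 0.1  0.8 -0.7] w 0.0335
ax -0.001 -> dx 0.0 dy -484.1 dz 31.9
```

View pics/s17.png

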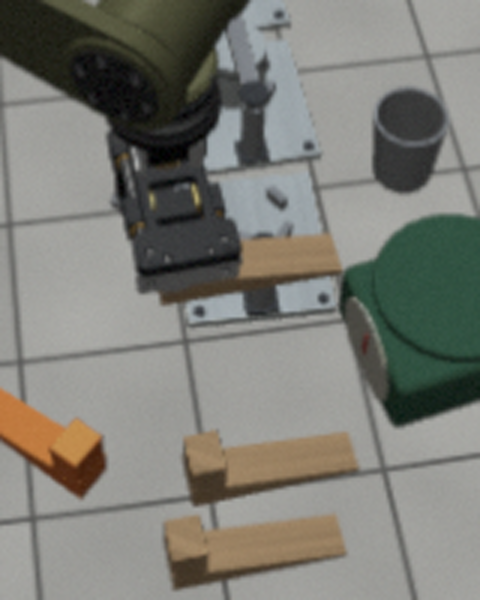

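View pics/t11.png

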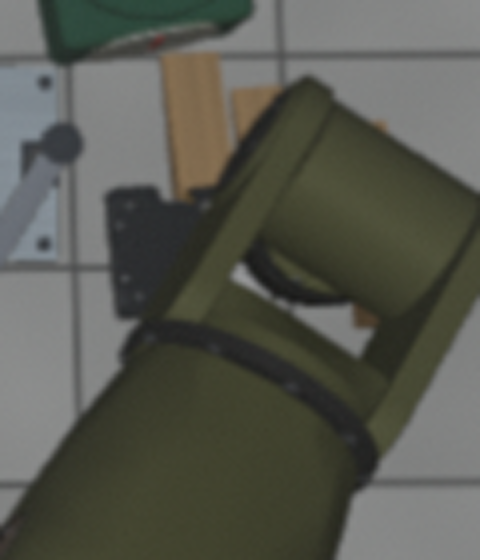

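play_rows([
  [[0,-15,1,0,0,0,28],[0,-30,2,0,0,0,28],[0,-42,2.8,0,0,0,28],[0,-42,2.8,0,0,0,28],[0,-42,2.8,0,0,0,28],[0,-42,2.8,0,0,0,28],[0,-42,2.8,0,0,0,28],[0,-42,2.8,0,0,0,28],[0,-42,2.8,0,0,0,28],[0,-42,2.8,0,0,0,28]],
])

```text
time_s: 34.7
ee_pos: [0.4529, 0.0808, 0.2024]
eef_rot: [-2.817, 1.57, 0.388]
force: [0.6, -0.4, -1.5]
grip_width: 0.0335
```

play_rows([
  [[0,-42,2.8,0,0,0,28],[0,-32,2,0,0,0,28],[0,-20,1.3,0,0,0,28],[0,-9,0.6,0,0,0,28],[0,0,0,0,0,0,28],[0,0,0,0,0,0,28]],
])

```text
time_s: 35.3
ee_pos: [0.4408, 0.1804, 0.2022]
eef_rot: [1.134, 1.571, -1.945]
force: [0.1, 0.0, -0.8]
grip_width: 0.034
```

```bash
python3 - <<'E'
from h import *
st(); plan(.4410,.1812,.102,-86.4)
c=cam('side'); save(c,'s18',(210,110,350,240),5)
E
```

```text
t 35.3 tcp [0.4408 0.1804 0.2022] psi -86.42 tilt 0.01 q6 1.82 F [ 0.1  0.  -0.8] w 0.034
ax -0.000 -> dx 100.2 dy -0.7 dz -0.2
```

View pics/s18.png

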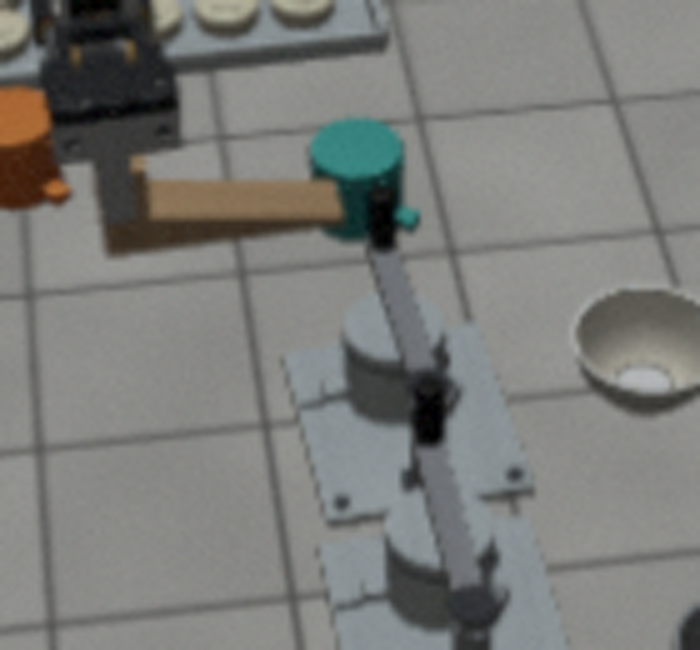

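play_rows([
  [[15,-0.7,0,0,0,0,28],[28,0,0,0,0,0,28],[30,0,0,0,0,0,28],[20,0,0,0,0,0,28],[7,0,0,0,0,0,28],[0,0,0,0,0,0,28],[0,0,0,0,0,0,28]],
])

```text
time_s: 36.05
ee_pos: [0.4415, 0.1816, 0.1033]
eef_rot: [-2.894, 1.569, 0.31]
force: [-0.0, -1.1, -0.4]
grip_width: 0.0337
```

```bash
python3 - <<'E'
from h import *
st(); plan(.4410,.1812,.102,-86.4)
c=cam('side'); save(c,'s19',(220,120,330,220),7)
# predicted tip corners & lid outline on top cam
c=cam('top')
X=np.array([.9981,.0623]);Y=np.array([-.0623,.9981]);s=np.array([.6057,.1915])
save(c,'t12',(150,150,270,250),6)
E
```

```text
t 36.05 tcp [0.4415 0.1816 0.1033] psi -86.43 tilt 0.08 q6 1.82 F [-0.  -1.1 -0.4] w 0.0337
ax -0.001 -> dx 1.3 dy 0.3 dz 0.5
```

View pics/s19.png

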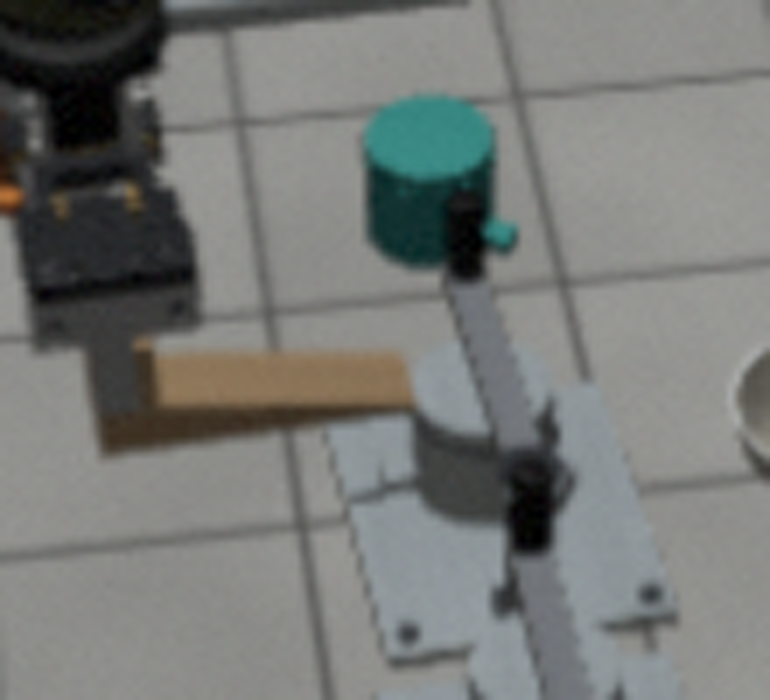

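View pics/t12.png

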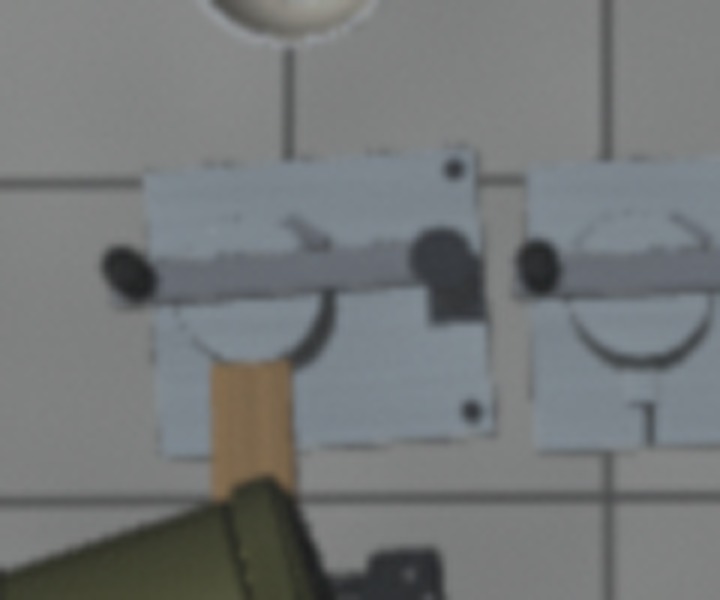

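play_rows([
  [[1.5,0,-6,0,0,0,28],[0,0,-12,0,0,0,28],[0,0,-12,0,0,0,28],[0,0,-12,0,0,0,28],[0,0,-10,0,0,0,28],[0,0,-6,0,0,0,28],[0,0,0,0,0,0,28],[0,0,0,0,0,0,28]],
])

```text
time_s: 36.95
ee_pos: [0.4985, 0.1853, 0.1006]
eef_rot: [0.19, 1.57, -2.889]
force: [-1.0, -0.5, -1.0]
grip_width: 0.0341
```

```bash
python3 - <<'E'
from h import *
st()
E
```

```text
t 36.95 tcp [0.4985 0.1853 0.1006] psi -86.4 tilt 0.02 q6 1.79 F [-1.  -0.5 -1. ] w 0.0341
```

play_rows([
  [[1.5,0,0,0,0,0,28],[1.5,0,0,0,0,0,28],[0,0,0,0,0,0,28],[0,0,0,0,0,0,28]],
])

```text
time_s: 37.35
ee_pos: [0.4987, 0.1854, 0.0979]
eef_rot: [-2.904, 1.571, 0.3]
force: [-2.3, -0.5, 3.0]
grip_width: 0.034
```

```bash
python3 - <<'E'
from h import *
st()
c=cam('side'); save(c,'s20',(220,120,330,220),7)
E
```

```text
t 37.35 tcp [0.4987 0.1854 0.0979] psi -86.4 tilt 0.01 q6 1.79 F [-2.3 -0.5  3. ] w 0.034
```

View pics/s20.png

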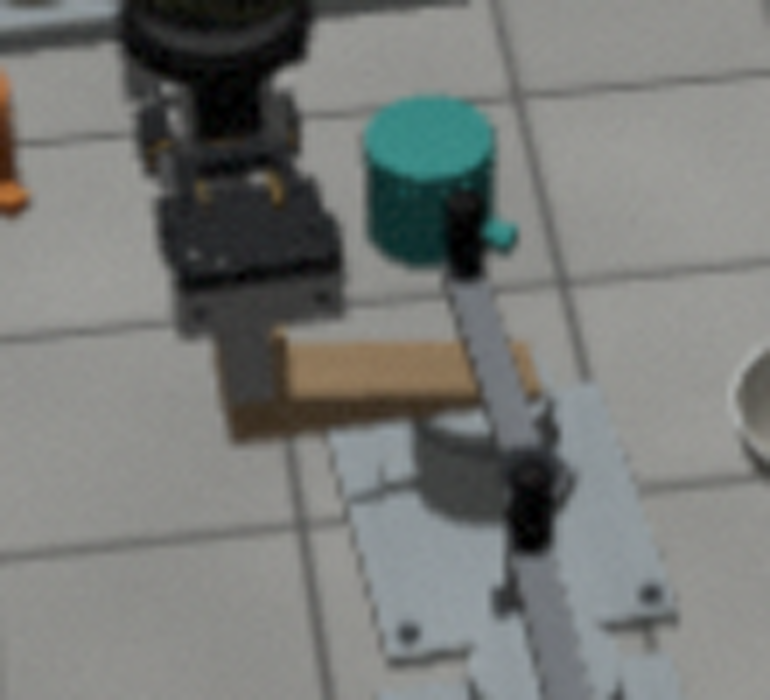

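play_rows([
  [[0,0,-6,0,0,0,28],[0,0,-8,0,0,0,28],[0,0,-8,0,0,0,28],[0,0,-6,0,0,0,28],[0,0,-4,0,0,0,28],[0,0,-4,0,0,0,28],[0,0,-4,0,0,0,28],[0,0,-4,0,0,0,28],[0,0,0,0,0,0,28],[0,0,0,0,0,0,28]],
])

```text
time_s: 38.4
ee_pos: [0.5426, 0.1882, 0.0981]
eef_rot: [-0.055, 1.569, -3.134]
force: [-10.1, 0.1, 11.4]
grip_width: 0.0337
```

```bash
python3 - <<'E'
from h import *
st()
c=cam('side'); save(c,'s21',(220,120,330,220),7)
E
```

```text
t 38.4 tcp [0.5426 0.1882 0.0981] psi -86.4 tilt 0.09 q6 1.78 F [-10.1   0.1  11.4] w 0.0337
```

View pics/s21.png

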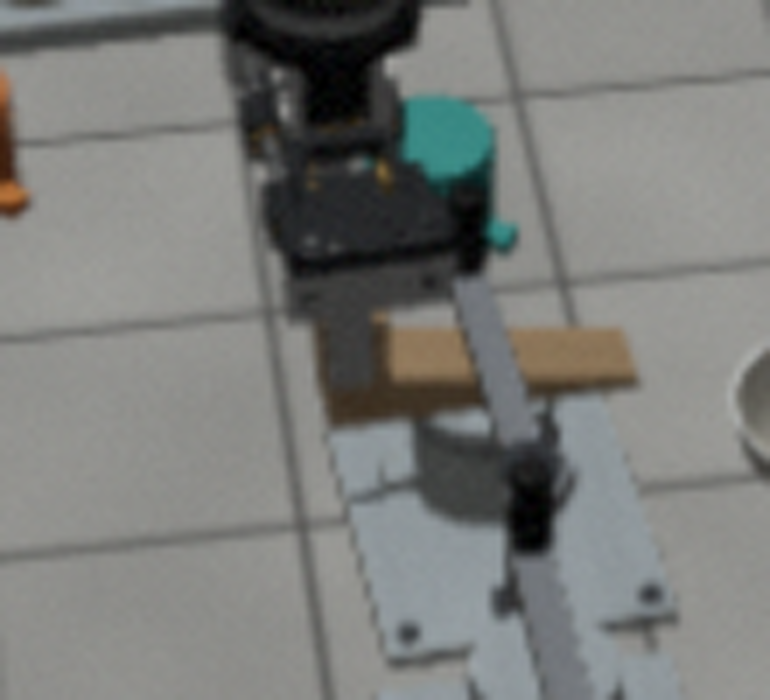

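play_rows([
  [[0,0,-2.5,0,0,0,28],[0,0,-2.5,0,0,0,28],[0,0,-2,0,0,0,28],[0,0,0,0,0,0,28],[0,0,0,0,0,0,28]],
])

```text
time_s: 38.95
ee_pos: [0.5491, 0.1887, 0.0982]
eef_rot: [-0.02, 1.568, -3.098]
force: [-14.9, -0.8, 14.0]
grip_width: 0.0342
```

```bash
python3 - <<'E'
from h import *
st()
E
```

```text
t 38.95 tcp [0.5491 0.1887 0.0982] psi -86.4 tilt 0.16 q6 1.78 F [-14.9  -0.8  14. ] w 0.0342
```

play_rows([
  [[0,0,-2,0,0,0,28],[0,0,-2,0,0,0,28],[0,0,0,0,0,0,28],[0,0,0,0,0,0,28]],
])

```text
time_s: 39.35
ee_pos: [0.5529, 0.189, 0.0982]
eef_rot: [-0.009, 1.568, -3.088]
force: [-16.8, -0.8, 16.3]
grip_width: 0.0334
```

```bash
python3 - <<'E'
from h import *
st()
c=cam('side'); save(c,'s22',(220,120,330,220),7)
E
```

```text
t 39.35 tcp [0.5529 0.189  0.0982] psi -86.4 tilt 0.18 q6 1.77 F [-16.8  -0.8  16.3] w 0.0334
```

View pics/s22.png

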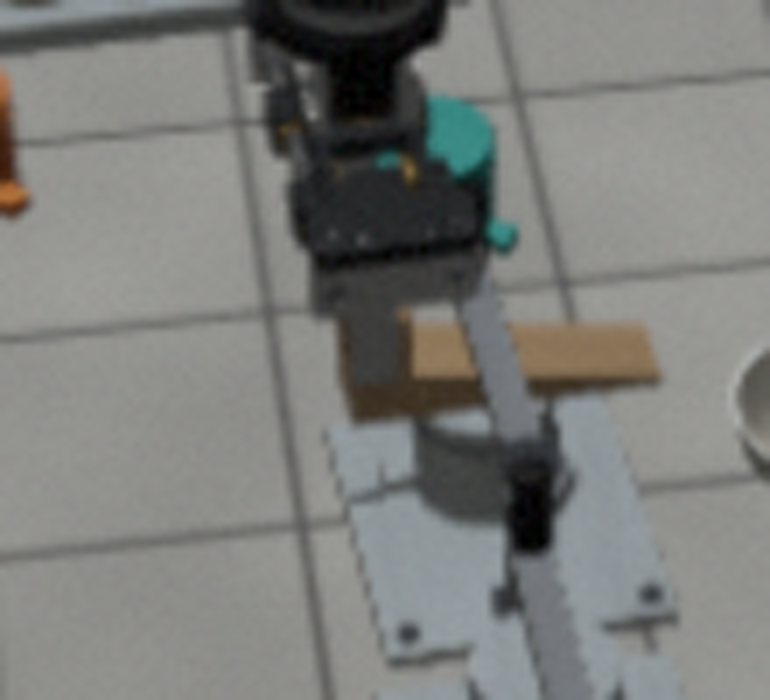

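play_rows([
  [[0,0,-1.5,0,0,0,28],[0,0,-1.5,0,0,0,28],[0,0,0,0,0,0,28],[0,0,0,0,0,0,28]],
])

```text
time_s: 39.8
ee_pos: [0.5559, 0.1892, 0.0983]
eef_rot: [-0.049, 1.568, -3.128]
force: [-16.6, -0.2, 16.1]
grip_width: 0.0339
```

```bash
python3 - <<'E'
from h import *
st()
E
```

```text
t 39.8 tcp [0.5559 0.1892 0.0983] psi -86.4 tilt 0.18 q6 1.77 F [-16.6  -0.2  16.1] w 0.0339
```

```bash
python3 - <<'E'
from h import *
st()
c=cam('side'); save(c,'s23',(220,120,330,220),7)
c=cam('top'); save(c,'t13',(150,150,270,250),6)
E
```

```text
t 39.8 tcp [0.5559 0.1892 0.0983] psi -86.4 tilt 0.18 q6 1.77 F [-16.6  -0.2  16.1] w 0.0339
```

View pics/s23.png

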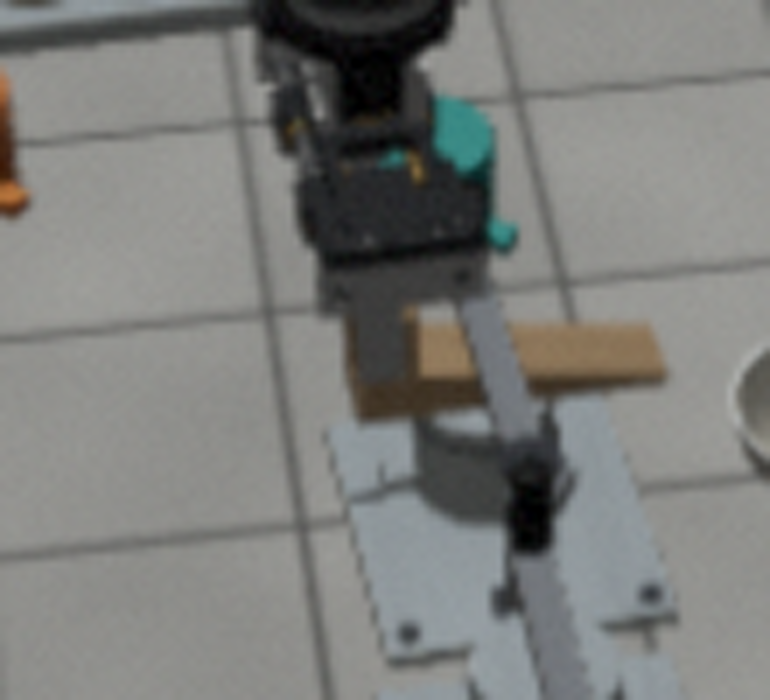

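View pics/t13.png

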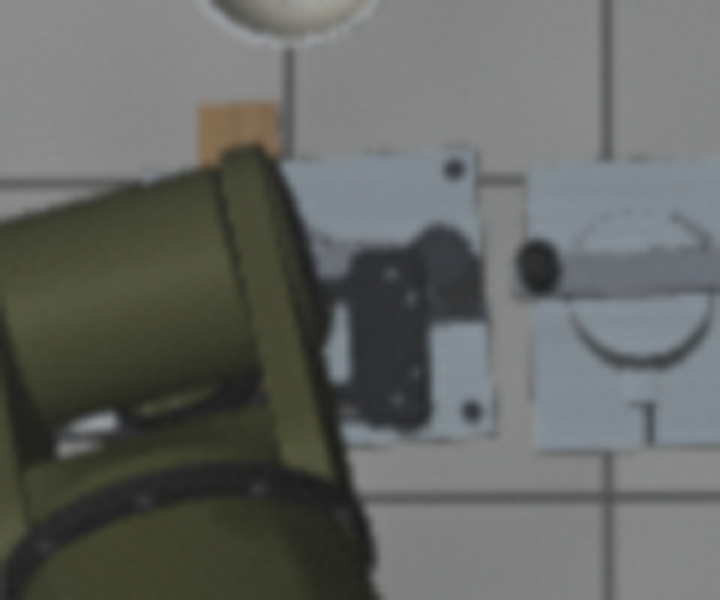

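play_rows([
  [[0,0,-1.5,0,0,0,28],[0,0,-1,0,0,0,28],[0,0,0,0,0,0,28],[0,0,0,0,0,0,28]],
])

```text
time_s: 40.3
ee_pos: [0.5574, 0.1894, 0.0985]
eef_rot: [-0.002, 1.565, -3.08]
force: [-26.6, -2.7, 23.0]
grip_width: 0.0336
```

```bash
python3 - <<'E'
from h import *
st()
c=cam('side'); save(c,'s24',(220,120,330,220),7)
E
```

```text
t 40.3 tcp [0.5574 0.1894 0.0985] psi -86.39 tilt 0.31 q6 1.77 F [-26.6  -2.7  23. ] w 0.0336
```

View pics/s24.png

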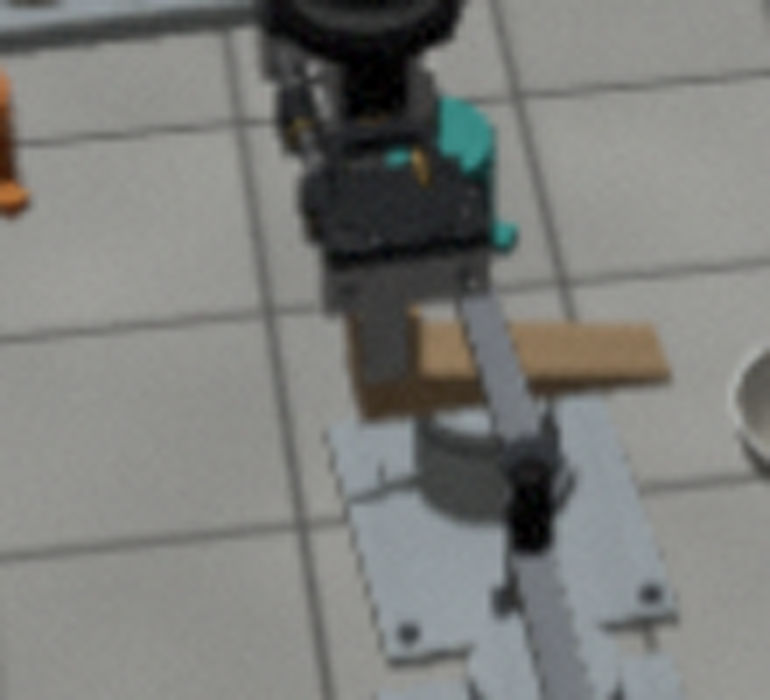

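play_rows([
  [[0,0,0,0,0,0,60],[0,0,0,0,0,0,60],[0,0,0,0,0,0,60],[-10,0,0,0,0,0,60],[-30,0,0,0,0,0,60],[-40,0,0,0,0,0,60],[-30,0,0,0,0,0,60],[0,0,15,0,0,0,60],[0,0,30,0,0,0,60],[0,0,30,0,0,0,60]],
])

```text
time_s: 41.35
ee_pos: [0.4836, 0.1843, 0.2083]
eef_rot: [-2.924, 1.57, 0.28]
force: [-0.5, -0.2, -0.5]
grip_width: 0.06
```

play_rows([
  [[0,0,25,0,0,0,60],[0,0,0,0,0,0,60]],
])

```text
time_s: 41.55
ee_pos: [0.4578, 0.1829, 0.2089]
eef_rot: [-2.841, 1.57, 0.364]
force: [-0.1, 0.1, 0.0]
grip_width: 0.0603
```

```bash
python3 - <<'E'
from h import *
st(); plan(.514,-.3824,None,-86.7)
c=cam('side'); save(c,'s25',(220,120,330,220),7)
c=cam('top'); save(c,'t14',(150,150,270,250),6); save(c,'t15',(340,175,460,305),5)
E
```

```text
t 41.55 tcp [0.4578 0.1829 0.2089] psi -86.37 tilt 0.07 q6 1.81 F [-0.1  0.1  0. ] w 0.0603
ax 0.006 -> dx 0.0 dy 567.6 dz -23.6
```

View pics/s25.png

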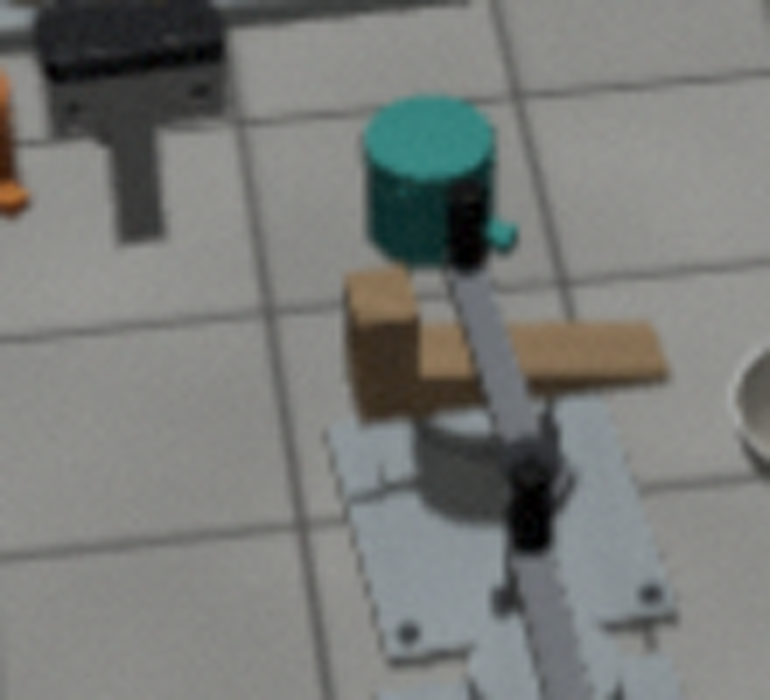

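View pics/t14.png

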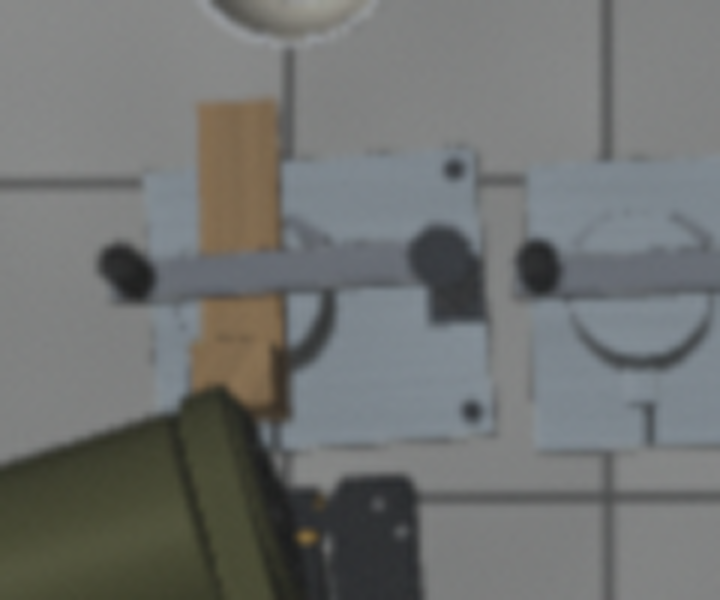

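View pics/t15.png

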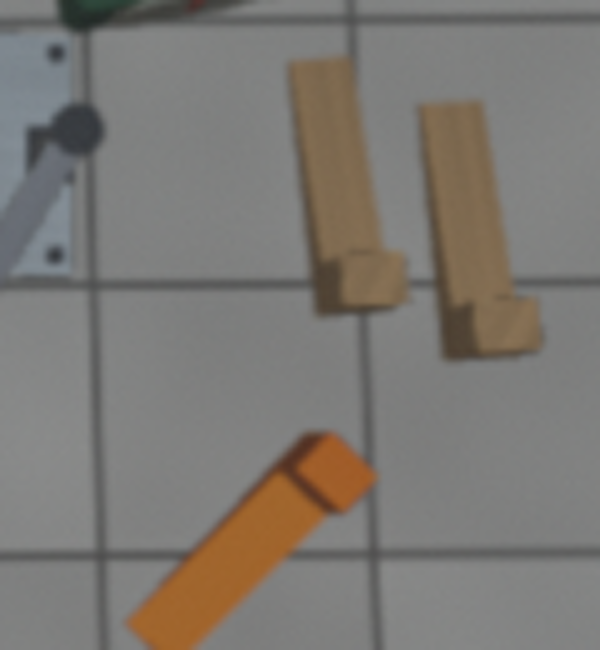

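Press 3 is finished: the wedge runs under the bar and the pin is visibly higher. The remaining beech wedges haven't moved, so I'll take the one at crop (372,280).

play_rows([
  [[0,16,-0.7,0,0,0,52],[0,32,-1.3,0.006,0,0,52],[0,45,-1.9,0,0,0,52],[0,45,-1.9,0,0,0,52],[0,45,-1.9,0,0,0,52],[0,45,-1.9,0,0,0,52],[0,45,-1.9,0,0,0,52],[0,45,-1.9,0,0,0,52],[0,45,-1.9,0,0,0,52],[0,45,-1.9,0,0,0,52]],
])

```text
time_s: 42.65
ee_pos: [0.5004, -0.2262, 0.2078]
eef_rot: [2.49, 1.571, -0.595]
force: [1.7, 1.6, 0.9]
grip_width: 0.0523
```

play_rows([
  [[0,45,-1.9,0,0,0,52],[0,45,-1.9,0,0,0,52],[0,40,-1.7,0,0,0,52],[0,22,-0.9,0,0,0,52],[0,8,-0.3,0,0,0,52],[0,0,0,0,0,0,52],[30,0,0,0,0,0,52],[40,0,0,0,0,0,52],[25,0,0,0,0,0,52],[0,0,0,0,0,0,52]],
])

```text
time_s: 43.65
ee_pos: [0.5149, -0.3806, 0.1095]
eef_rot: [-0.763, 1.565, 2.436]
force: [-0.0, 0.2, -0.6]
grip_width: 0.0524
```

play_rows([
  [[0,0,0,0,0,0,52]],
])

```text
time_s: 43.75
ee_pos: [0.5164, -0.3823, 0.114]
eef_rot: [2.476, 1.57, -0.608]
force: [0.3, 0.5, 0.7]
grip_width: 0.052
```

```bash
python3 - <<'E'
from h import *
st(); plan(.514,-.3824,.027,-86.7); c=cam('side'); save(c,'s26',(240,240,380,400),4)
E
```

```text
t 43.75 tcp [ 0.5164 -0.3823  0.114 ] psi -86.69 tilt 0.05 q6 0.82 F [0.3 0.5 0.7] w 0.052
ax 0.000 -> dx 87.0 dy 0.0 dz 2.4
```

View pics/s26.png

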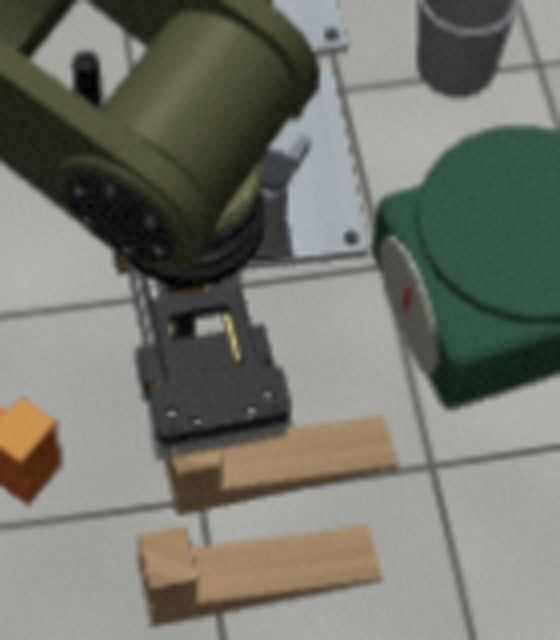

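play_rows([
  [[15,0,2.4,0,0,0,52],[25,0,0,0,0,0,52],[28,0,0,0,0,0,52],[18,0,0,0,0,0,52],[0,0,0,0,0,0,52],[0,0,0,0,0,0,28],[0,0,0,0,0,0,28],[0,0,0,0,0,0,28],[0,0,0,0,0,0,28],[0,0,0,0,0,0,28]],
], grip_force=50)

```text
time_s: 44.8
ee_pos: [0.5141, -0.3836, 0.0287]
eef_rot: [2.384, 1.568, -0.701]
force: [-1.5, -0.7, 7.3]
grip_width: 0.0336
```

```bash
python3 - <<'E'
from h import *
st()
E
```

```text
t 44.8 tcp [ 0.5141 -0.3836  0.0287] psi -86.74 tilt 0.17 q6 0.82 F [-1.5 -0.7  7.3] w 0.0336
```

play_rows([
  [[-5,0,0,0,0,0,28],[-25,0,0,0,0,0,28],[-40,0,0,0,0,0,28],[-40,0,0,0,0,0,28],[-40,0,0,0,0,0,28],[-25,0,0,0.024,0,0,28],[0,0,0,0,0,0,28],[0,0,0,0,0,0,28]],
])

```text
time_s: 45.6
ee_pos: [0.5132, -0.3828, 0.2013]
eef_rot: [-0.728, 1.57, 2.447]
force: [0.0, 0.2, -1.7]
grip_width: 0.0335
```

```bash
python3 - <<'E'
from h import *
X=np.array([np.cos(np.radians(1.92)),np.sin(np.radians(1.92))])
t=np.array([.6057,.0232])-.165*X; print(t)
st(); plan(*t,None,-88.1); c=cam('side'); save(c,'s27',(220,200,380,400),3)
E
```

```text
[0.44079263 0.01767183]
t 45.6 tcp [ 0.5132 -0.3828  0.2013] psi -88.09 tilt 0.02 q6 0.84 F [ 0.   0.2 -1.7] w 0.0335
ax 0.000 -> dx 0.0 dy -402.6 dz 59.0
```

View pics/s27.png

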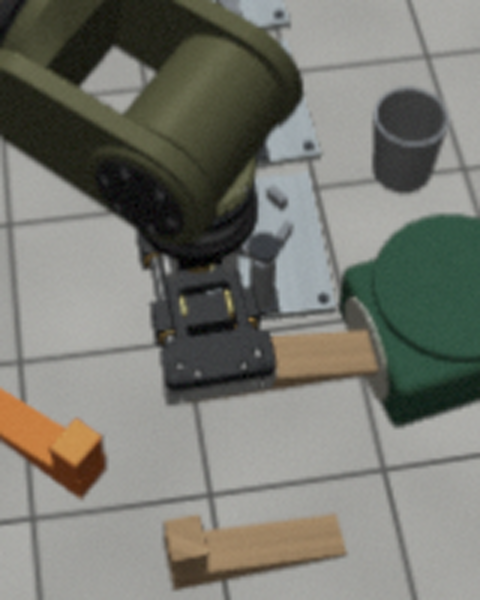

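play_rows([
  [[0,-15,2.2,0,0,0,28],[0,-30,4.4,0,0,0,28],[0,-42,6.2,0,0,0,28],[0,-42,6.2,0,0,0,28],[0,-42,6.2,0,0,0,28],[0,-42,6.2,0,0,0,28],[0,-42,6.2,0,0,0,28],[0,-42,6.2,0,0,0,28],[0,-42,6.2,0,0,0,28],[0,-32,4.6,0,0,0,28]],
])

```text
time_s: 46.65
ee_pos: [0.4452, -0.0119, 0.2003]
eef_rot: [-0.205, 1.568, 2.971]
force: [1.0, -0.6, -1.4]
grip_width: 0.034
```

play_rows([
  [[0,-20,2.8,0,0,0,28],[0,-10,1.5,0,0,0,28],[0,-2,0.1,0,0,0,28],[0,0,0,0,0,0,28],[20,0,0,0,0,0,28],[30,0,0,0,0,0,28],[20,0,0,0,0,0,28],[0,0,0,0,0,0,28],[0,0,0,0,0,0,28]],
])

```text
time_s: 47.55
ee_pos: [0.4415, 0.0172, 0.1322]
eef_rot: [0.125, 1.571, -2.985]
force: [0.4, -0.1, -1.8]
grip_width: 0.034
```

```bash
python3 - <<'E'
from h import *
st(); plan(.4408,.0177,.103,-88.1); c=cam('side'); save(c,'s28',(220,140,350,250),6)
c=cam('top'); save(c,'t16',(200,150,320,250),6)
E
```

```text
t 47.55 tcp [0.4415 0.0172 0.1322] psi -88.17 tilt 0.02 q6 1.5 F [ 0.4 -0.1 -1.8] w 0.034
ax -0.001 -> dx 29.2 dy -0.5 dz 0.6
```

View pics/s28.png

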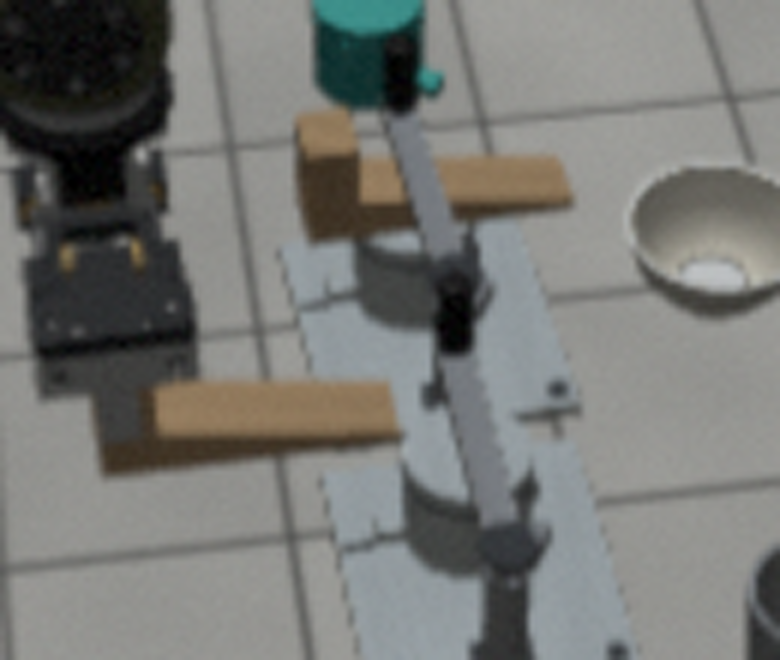

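View pics/t16.png

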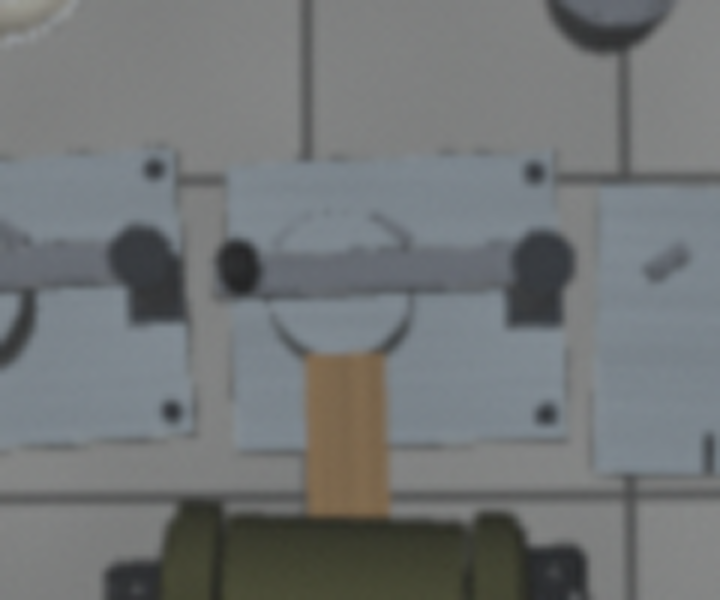

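play_rows([
  [[12,-0.5,0,0,0,0,28],[12,0,0,0,0,0,28],[5,0,0,0,0,0,28],[0,0,0,0,0,0,28],[0,0,0,0,0,0,28]],
])

```text
time_s: 48.15
ee_pos: [0.4412, 0.0184, 0.1028]
eef_rot: [0.173, 1.571, -2.935]
force: [-0.4, -0.6, -0.5]
grip_width: 0.0336
```

```bash
python3 - <<'E'
from h import *
st()
E
```

```text
t 48.15 tcp [0.4412 0.0184 0.1028] psi -88.12 tilt 0.01 q6 1.5 F [-0.4 -0.6 -0.5] w 0.0336
```

play_rows([
  [[0,0,-6,0,0,0,28],[0,0,-12,0,0,0,28],[0,0,-12,0,0,0,28],[0,0,-12,0,0,0,28],[0,0,-10,0,0,0,28],[0,0,-6,0,0,0,28],[0,0,0,0,0,0,28],[0,0,0,0,0,0,28]],
])

```text
time_s: 48.95
ee_pos: [0.4989, 0.0203, 0.1026]
eef_rot: [-0.021, 1.57, -3.129]
force: [-0.4, 0.5, -1.0]
grip_width: 0.0336
```

```bash
python3 - <<'E'
from h import *
st(); c=cam('side'); save(c,'s29',(220,140,350,250),6)
E
```

```text
t 48.95 tcp [0.4989 0.0203 0.1026] psi -88.12 tilt 0.02 q6 1.51 F [-0.4  0.5 -1. ] w 0.0336
```

View pics/s29.png

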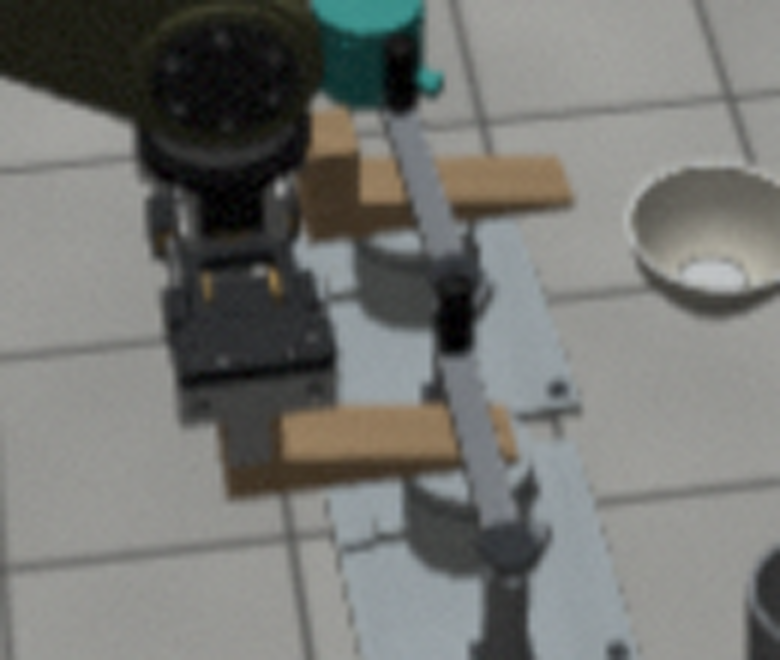

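play_rows([
  [[2,0,0,0,0,0,28],[1.5,0,0,0,0,0,28],[1,0,0,0,0,0,28],[0,0,0,0,0,0,28],[0,0,0,0,0,0,28]],
])

```text
time_s: 49.5
ee_pos: [0.4991, 0.0202, 0.0986]
eef_rot: [2.864, 1.57, -0.245]
force: [-4.1, -0.9, 5.4]
grip_width: 0.0339
```

```bash
python3 - <<'E'
from h import *
st()
E
```

```text
t 49.5 tcp [0.4991 0.0202 0.0986] psi -88.13 tilt 0.02 q6 1.51 F [-4.1 -0.9  5.4] w 0.0339
```

play_rows([
  [[0,0,-6,0,0,0,28],[0,0,-8,0,0,0,28],[0,0,-8,0,0,0,28],[0,0,-6,0,0,0,28],[0,0,-4,0,0,0,28],[0,0,-4,0,0,0,28],[0,0,-4,0,0,0,28],[0,0,-4,0,0,0,28],[0,0,0,0,0,0,28],[0,0,0,0,0,0,28]],
])

```text
time_s: 50.5
ee_pos: [0.5426, 0.0218, 0.0987]
eef_rot: [-0.043, 1.569, 3.131]
force: [-11.0, 0.9, 12.2]
grip_width: 0.0335
```

```bash
python3 - <<'E'
from h import *
st()
E
```

```text
t 50.5 tcp [0.5426 0.0218 0.0987] psi -88.12 tilt 0.09 q6 1.51 F [-11.    0.9  12.2] w 0.0335
```

Same readings as at press 3. I'll push on slowly to the jam.

play_rows([
  [[0,0,-2.5,0,0,0,28],[0,0,-2.5,0,0,0,28],[0,0,-2,0,0,0,28],[0,0,-2,0,0,0,28],[0,0,-2,0,0,0,28],[0,0,-1,0,0,0,28],[0,0,0,0,0,0,28],[0,0,0,0,0,0,28]],
])

```text
time_s: 51.3
ee_pos: [0.5538, 0.0222, 0.099]
eef_rot: [-0.017, 1.567, -3.125]
force: [-18.6, -0.6, 19.3]
grip_width: 0.0335
```

```bash
python3 - <<'E'
from h import *
st()
E
```

```text
t 51.3 tcp [0.5538 0.0222 0.099 ] psi -88.11 tilt 0.2 q6 1.51 F [-18.6  -0.6  19.3] w 0.0335
```

play_rows([
  [[0,0,-1.5,0,0,0,28],[0,0,-1.5,0,0,0,28],[0,0,0,0,0,0,28],[0,0,0,0,0,0,28]],
])

```text
time_s: 51.7
ee_pos: [0.5567, 0.0222, 0.099]
eef_rot: [-0.022, 1.567, -3.131]
force: [-19.3, -1.1, 19.6]
grip_width: 0.0339
```

```bash
python3 - <<'E'
from h import *
st()
E
```

```text
t 51.7 tcp [0.5567 0.0222 0.099 ] psi -88.12 tilt 0.21 q6 1.51 F [-19.3  -1.1  19.6] w 0.0339
```

play_rows([
  [[0,0,-1.5,0,0,0,28],[0,0,-1,0,0,0,28],[0,0,0,0,0,0,28],[0,0,0,0,0,0,28]],
])

```text
time_s: 52.1
ee_pos: [0.5587, 0.0223, 0.0992]
eef_rot: [-0.005, 1.566, -3.114]
force: [-24.9, -1.7, 24.8]
grip_width: 0.0337
```

```bash
python3 - <<'E'
from h import *
st(); c=cam('side'); save(c,'s30',(220,140,350,250),6)
E
```

```text
t 52.1 tcp [0.5587 0.0223 0.0992] psi -88.11 tilt 0.29 q6 1.51 F [-24.9  -1.7  24.8] w 0.0337
```

View pics/s30.png

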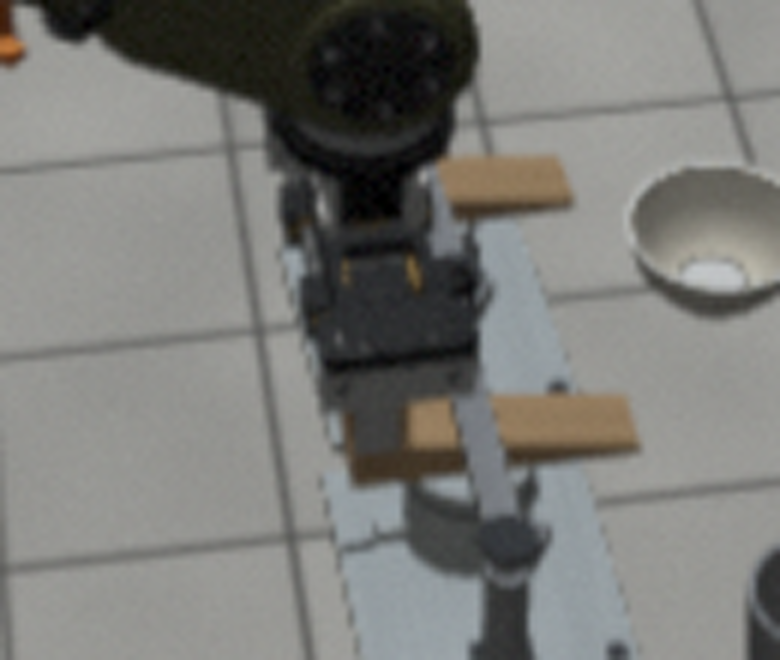

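Force stepped up and the advance shrank, so the wedge is jammed. I'll release, rise, back away to the front and check.

play_rows([
  [[0,0,0,0,0,0,60],[0,0,0,0,0,0,60],[0,0,0,0,0,0,60],[-10,0,0,0,0,0,60],[-30,0,0,0,0,0,60],[-40,0,0,0,0,0,60],[-40,0,0,0,0,0,60],[0,0,20,0,0,0,60],[0,0,40,0,0,0,60],[0,0,45,0,0,0,60]],
])

```text
time_s: 53.15
ee_pos: [0.4546, 0.0188, 0.2185]
eef_rot: [3.014, 1.57, -0.095]
force: [0.4, 0.3, 1.0]
grip_width: 0.06
```

play_rows([
  [[0,0,45,0,0,0,60],[0,0,40,0,0,0,60],[0,20,20,0,0,0,60],[0,40,0,0,0,0,60],[0,40,0,0,0,0,60],[0,40,0,0,0,0,60],[0,20,0,0,0,0,60],[0,0,0,0,0,0,60]],
])

```text
time_s: 53.95
ee_pos: [0.3559, -0.1463, 0.2187]
eef_rot: [2.269, 1.57, -0.843]
force: [-0.0, -0.2, 0.1]
grip_width: 0.0597
```

```bash
python3 - <<'E'
from h import *
st(); c=cam('side'); save(c,'s31',(220,120,360,250),5); save(c,'s31f',s=1.42)
c=cam('top'); save(c,'t17',(160,150,320,260),5); save(c,'t17f',s=1.42)
E
```

```text
t 53.95 tcp [ 0.3559 -0.1463  0.2187] psi -88.29 tilt 0.03 q6 1.06 F [-0.  -0.2  0.1] w 0.0597
```

View pics/s31.png

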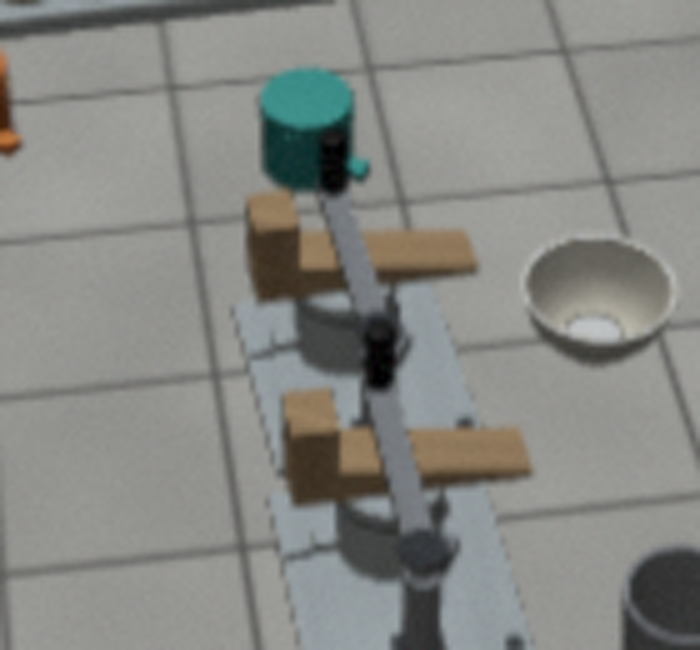

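View pics/t17.png

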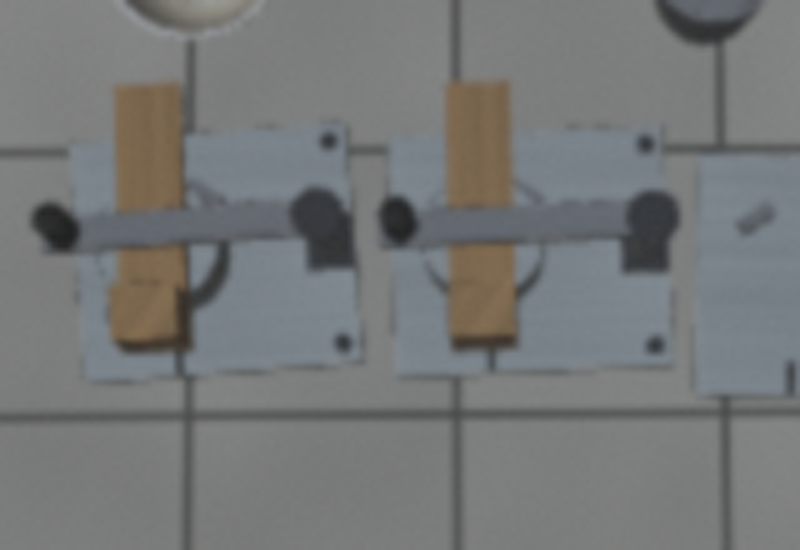

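View pics/t17f.png

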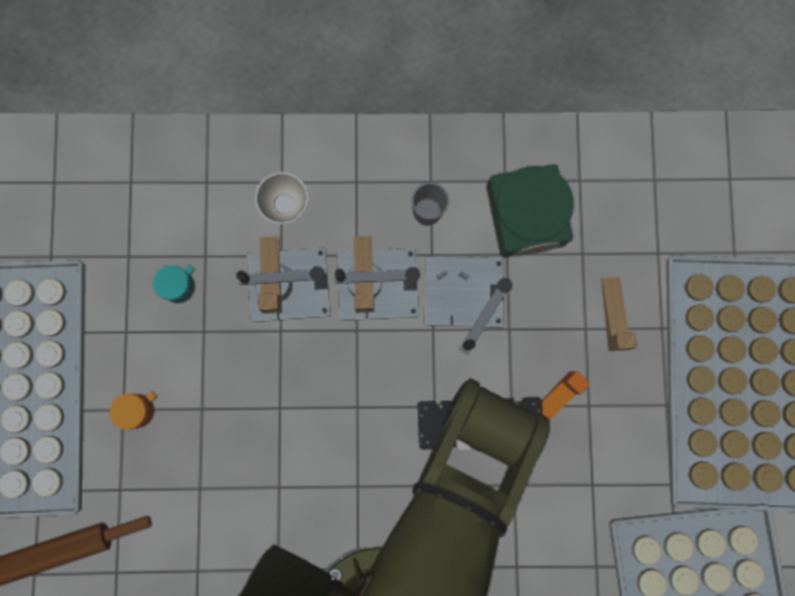

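View pics/s31f.png

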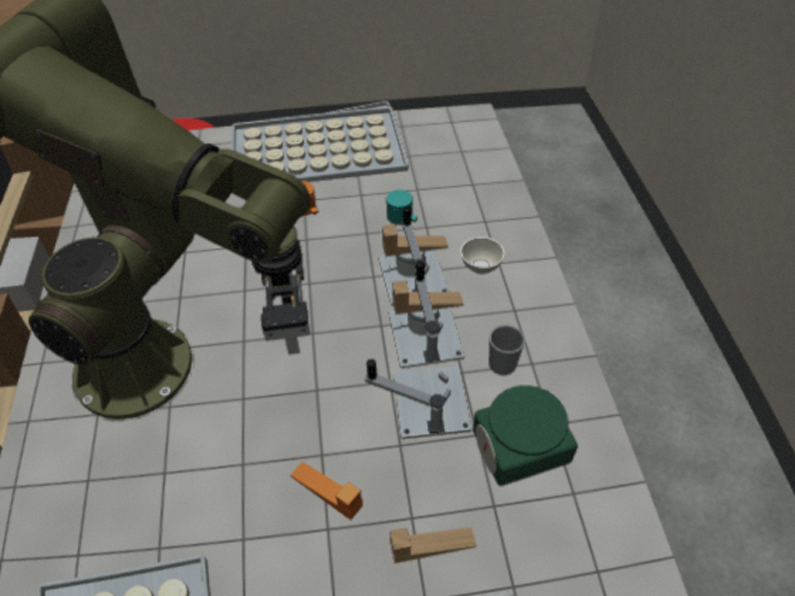

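Two grey moulds in two presses, and no third mould anywhere in either picture. As a numeric check I'll overlay the model (lid rim, tab, pin top at lift 0 and at 5 mm) on both views.

```bash
python3 - <<'E'
from h import *
S={3:((.6057,.1915),3.57),2:((.6057,.0232),1.92)}
for n,box in(('top',(165,155,300,235)),('side',(250,125,340,245))):
    c=cam(n); d=[]; im=c['img'][:,:,::-1].copy(); s=5.5 if n=='top' else 5
    x0,y0,x1,y1=box
    im=cv2.resize(im[y0:y1,x0:x1],None,fx=s,fy=s,interpolation=cv2.INTER_CUBIC)
    def dot(P,col):
        for p in proj(c,P): cv2.circle(im,(int((p[0]-x0+.5)*s),int((p[1]-y0+.5)*s)),1,col,-1)
    for k,(sp,y) in S.items():
        t=np.radians(y);X=np.array([np.cos(t),np.sin(t)]);Y=np.array([-X[1],X[0]]);sp=np.array(sp)
        a=np.linspace(0,2*np.pi,40)
        for z,col in((.07,(0,0,255)),(.01,(255,0,255))):
            dot([np.r_[sp+.032*(np.cos(b)*X+np.sin(b)*Y),z] for b in a],col)
        dot([np.r_[sp-.046*X+w*Y,.024] for w in(-.007,0,.007)],(0,255,255))
        for l,col in((0,(255,0,0)),(.005,(0,255,0))):
            dot([np.r_[sp+.043*Y+.009*(np.cos(b)*X+np.sin(b)*Y),.143+l] for b in a],col)
    cv2.imwrite(f'pics/ov_{n}.png',im); print(n,im.shape)
E
```

```text
top (440, 742, 3)
side (600, 450, 3)
```

View pics/ov_top.png

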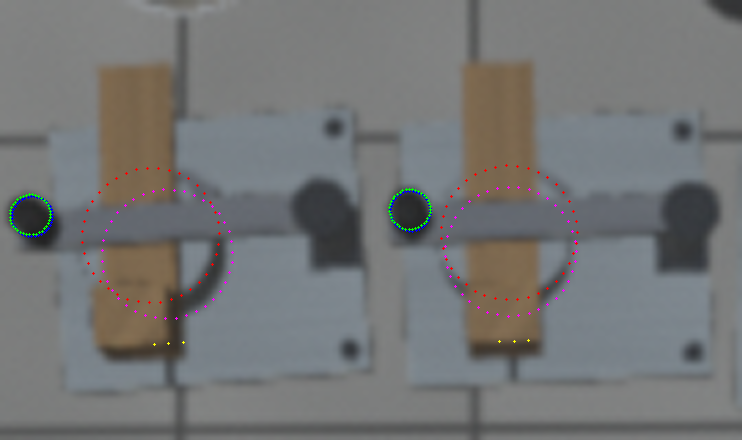

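View pics/ov_side.png

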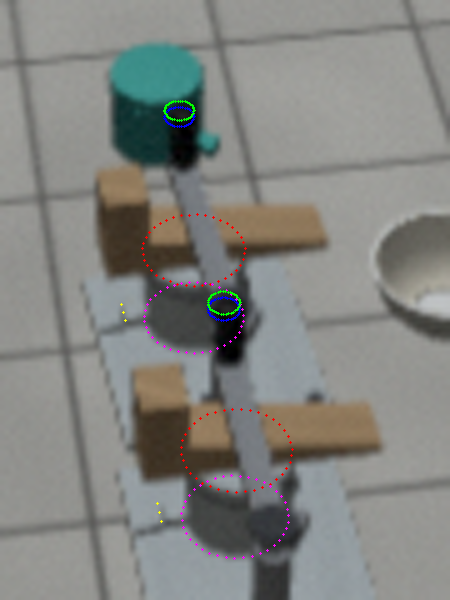

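```bash
python3 - <<'E'
from h import *
c=cam('side'); a=c['img'][:,:,::-1]
f=lambda b,s:cv2.resize(a[b[1]:b[3],b[0]:b[2]],None,fx=s,fy=s,interpolation=cv2.INTER_CUBIC)
l=f((262,170,312,240),8); r=f((270,140,310,210),8); cv2.imwrite('pics/z.png',np.hstack([l,r]))
S={3:((.6057,.1915),3.57),2:((.6057,.0232),1.92)}
for k,(sp,y) in S.items():
    t=np.radians(y);X=np.array([np.cos(t),np.sin(t)]);Y=np.array([-X[1],X[0]]);sp=np.array(sp)
    p=proj(c,[np.r_[sp-.046*X,.024],np.r_[sp-.046*X+.007*Y,.024],np.r_[sp-.046*X-.007*Y,.024],np.r_[sp-.047*X,.01],np.r_[sp-.065*X,.01],np.r_[sp+.043*Y,.143],np.r_[sp+.043*Y,.148]]); print(k,'L',((p-[262,170]+.5)*8).round().tolist()); print('   R',((p-[270,140]+.5)*8+[400,0]).round()[5:].tolist())
E
```

```text
3 L [[101.0, 140.0], [98.0, 128.0], [104.0, 152.0], [99.0, 165.0], [55.0, 172.0], [191.0, -173.0], [191.0, -183.0]]
   R [[527.0, 67.0], [527.0, 57.0]]
2 L [[159.0, 459.0], [155.0, 445.0], [162.0, 474.0], [156.0, 484.0], [109.0, 491.0], [262.0, 135.0], [263.0, 125.0]]
   R [[598.0, 375.0], [599.0, 365.0]]
```

View pics/z.png

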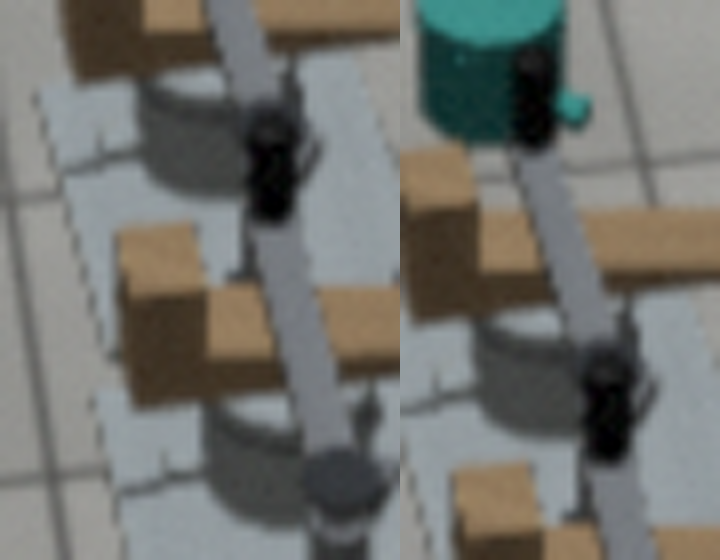

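Both moulds and their tabs agree with the model to within about 1 px. The pin tops sit on the closed, raised prediction, and the arm is clear, so I'm handing in.

```bash
python3 - <<'E'
from h import *
st(); print(hand_in())
E
```

```text
t 54.2 tcp [ 0.3561 -0.1436  0.2185] psi -88.05 tilt 0.02 q6 1.06 F [-0.2  0.7 -0.3] w 0.0597
the job is handed in; nothing more can be done
None
```

I put both grey moulds present into presses 3 and 2 with their tabs on the scribed line, and closed both keeper bars to their stops. I then pushed a beech wedge under each bar from the front until it jammed, and handed the job in at 54.2 s. It returned no verdict.

**Moulds:** In the last overlay on both cameras, both moulds and tabs agreed with the model to about one pixel (roughly 2 mm).

**Bars and wedges:**
- Pin tops matched the closed position.
- Raising was judged from the images and the jam rather than read off the lift joint. The 0 and 5 mm predictions differ by only about one pixel.
- At the jam, the push force rose from about 17 to 27 N at press 3 and from about 19 to 25 N at press 2. Each wedge jammed about 4 mm farther in than I had worked out.

**Left alone:** The bowl, cup, scale, the orange and turquoise look-alikes, the third press and the third beech wedge were not touched. I saw no third mould in either camera view. The arm was clear of everything at the end, and none of my checks failed.

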